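# Inspect the pearl on the setter's stick under the reading lens

### The arm

A 6-joint arm with a two-finger parallel gripper is mounted at the origin on the work surface. World frame = base frame: x ahead of the robot, y to its left, z up, the work surface at z = 0. Lengths are in m, angles in rad, forces in N, time in s.
With the tool pointing down it reaches from about 0.275 to 0.775 m from the base axis. Payload 14.6 kg.
Tool frame: the origin (TCP) lies between the finger pads; the fingertips stand ctrl.finger_overhang ahead of it and the grasp point (between the pads) lies 2 mm behind it (ctrl.finger_overhang is the distance from the TCP to the fingertips, in m); y points along the fingers, z is the direction in which the jaws open and shut, and the axes are right-handed (so a half turn about y gives the same grasp; the last joint's range is limited). The gripper opens to 85 mm and grips with 20 to 120 N. Pads are 22 mm wide; open, the fingers measure 114 mm over their backs; the gripper's body (76 mm by 85 mm) begins 54 mm behind the grasp point. The pads swing forward as they close: fully open they stand 13 mm farther back than shut.
Start: joints at [0.991, 0.263, -0.048, 1.259, 0, 1.415], TCP at [0.216, 0.478, 0.248] pointing down, gripper open.
Joint ranges: [-2.65, 2.65], [-0.89, 1.7], [-1.18, 1.37], [-2.13, 2.11], [-1.35, 1.29], [-3.14, 3.14]. Speed limits (rad/s): [1.89, 1.89, 2.57, 2.79, 3.14, 3.14].

### API

Orientations are given as a rotation vector (axis times angle).
In Python, from rig import ctrl, imaging, workorder gives the robot as it stands.
- The arm moves only by the tool servo_tool, never from a script. Its argument "moves" is a list of rows, each an object of numbers: "wx", "wy", "wz": the turn, a rotation vector about the tool's x, y, z in rad; "tx", "ty", "tz": the shift along the tool's x, y, z in cm; "jaw": the opening, from 0 (shut) to 1 (fully open). A call has 1 to 20 rows; each row is the pose to reach, as a shift and turn from the pose commanded when the call began, along the tool's axes at that moment; what a row does not reach only later rows make up. A row lasts 1/8 s, in which the tool goes at most 62.5 mm and 10.7 degrees, less where a joint would pass 70% of its speed; a pose out of reach is approached as far as the arm can. A call with a gripper value outside its range is refused whole. The fingers move at their own pace and stop on an object; "newtons" is the grip in N (left out, the last holds). Time passes only in rows, so rows that repeat a pose let the fingers close. It gives the time, the measured TCP pose, the force and the opening at its end, in the units of the state.
- ctrl.state(): the state, without advancing time (a new reading comes with each control period).
- imaging.read_camera(name): name is "scene" or "top" or "wrist"; returns a dict with "image" (480x640x3 uint8, blue, green, red), "vertical_fov" (degrees; the focal length in pixels is half the picture's height over the tangent of half this angle, whatever the lens; pixels are square), "cx", "cy" (the principal point, pixels), "R" (3x3) and "t" (3): a world point X has camera coordinates R X + t. Camera axes: x right, y down, z forward; pixel columns grow to the right and rows downward; lengths in m; the calibration is good to about 2 mm. A picture is of the moment at which its call begins. There is no depth.
- workorder.hand_in(): hands the job in, once; it reports no verdict.
The state is a dict: "t": time; "joints": joint angles; "joint_vel": joint speeds; "effort": joint torques, N m; "tcp_pos": TCP position; "tool_rot": TCP orientation; "wrist_force": force on the tool from outside, world axes, zero at the start; "torque": the same for the moment, N m; "width": finger opening in m.
Only numpy, scipy, OpenCV 4.12 (cv2) and the standard library are available. Lean on these libraries where they do the work, as an engineer would, in place of code of your own. Each camera call takes 0.05 s, during which the arm holds its last target.

### The job

Take the setter's stick that carries the single pearl out of the wooden stick block, stand it upright and fully down in the hole of the steel stick stand, and let it go. Then pick up the reading lens by its handle and hold it level over the pearl, the pearl in the middle of the glass and the rim of the lens at the height of the point of the height gauge's scriber, which marks the focal height. Finish while still holding the lens there, steady and touching nothing else; leave the gauge's setting and everything else on the bench as it is.

Things in the scene. Friction and masses are not known exactly. Their poses are not given: they have to be found in the camera images.
- pearl_stick: round wooden setter's stick, 45 g: foot 16 mm thick, 55 mm long, end bevelled, flaring to a 26 mm head 62 to 92 mm above the foot's end (grip there); on top dark shellac and one white 14 mm pearl in a claw cup, its top 113 mm above the foot's end. Starts upright in one of the stick block's holes, foot end 6 mm above the bench. Origin: centre of the foot's end; z up the stick.
- pearl (a point): centre of the pearl, 106 mm above the foot's end of its stick.
- rack: stick block: oblong wooden block fixed to the bench, 76 x 222 mm at its plinth, 50 mm high, with a row of four round 18 mm holes along y at -75, -25, 25 and 75 mm, floors 6 mm above the bench; three sticks stand in it, one hole is empty. Origin: centre of its underside, on the bench; y runs along the row.
- stand: stick stand, fixed to the bench: round dark steel foot of 92 mm, 10 mm high, with a steel block 40 x 40 mm that has one upright round 18 mm hole (2 mm wider than the stick's foot, mouth bevelled). Hole's mouth 46 mm, its floor 10 mm above the bench: a seated stick's foot end is 10 mm above the bench. Origin: on the bench, under the hole's centre; z up.
- lens: reading lens lying flat on the bench, 100 g: round steel rim 68 mm across and 9 mm thick round a 58 mm glass, thin neck, straight dark wooden handle 16 mm wide, 16 mm high, from 51 to 141 mm from the glass's centre. Origin: centre of the rim's underside; x points from the handle to the glass (the handle lies along -x), z up out of the glass.
- lens_center (a point): centre of the glass, halfway through the rim's thickness, 4.5 mm above the rim's underside.
- lens_grip (a point): middle of the handle's thickness, 75 mm from the glass's centre: a good place to pinch the handle across its 16 mm width (8 mm above the bench while it lies).
- gauge: digital height gauge, fixed to the bench: dark steel base 96 x 72 mm, 34 mm high; flat upright beam, 264 mm high over all; on it a carriage with a display and the level scriber, which reaches 80 mm from the beam along y towards the stick stand. Origin: on the bench under the beam; z up.
- scriber_tip (a point): the scriber's point (4 mm thick; this is mid-thickness), 150 to 182 mm above the bench: its height is the focal height, at which the middle of the lens's rim is to be held. The carriage is held by friction only.
- hoop_stick: a wooden setter's stick of the same shape, with a 21 mm brass hoop lying flat on top instead of a pearl; stays in its hole of the stick block. Origin: centre of its foot; z runs up the stick.
- plate_stick: a wooden setter's stick of the same shape, with a flat oblong steel plate of 24 x 9 mm on top instead of a pearl; stays in its hole of the stick block. Origin: centre of its foot; z runs up the stick.
- file: needle file lying on the bench, 175 mm long, 9 mm high, with a black handle. Origin: under its middle.
- pliers: pliers with black grips lying on the bench, 160 mm long, 11 mm high. Origin: on the bench, 8 mm behind the pivot.
- hammer: bench hammer lying on the bench, 230 mm long. Origin: under its middle.
- bangle: brass bangle lying flat, 66 mm across, 10 mm high. Origin: centre of its underside.
- tweezers: steel tweezers lying on the bench, 115 mm long, 8 mm high. Origin: under their middle.
Mind the look-alikes: they are no part of the job. Leave any green or red look-alike of the lens alone.

How it is judged:
By the outcome, as a careful person would: the job done as asked, in the order asked, and still so for the second after the job is handed in, while the arm keeps its last pose, push and grip.
It also fails if it takes over 67 s, if anything falls off the work surface, if the arm or the gripper's body presses on something with over 40 N, if the wrist force passes 120 N, or if a joint passes its speed limit or range.

## Working session

There is one attempt and no reset: what is moved stays moved. The work goes in short steps, Python scripts to look and compute and a tool call to move; the robot and the scene stay as the last step left them, time stands still between calls to the robot, and variables do not carry over. Pictures are saved under pics/ and viewed, and the job is handed in when it is done.

Besides the shell and the picture viewer there is one more tool, called in YAML: its name, and indented under it one key for each argument. servo_tool: Moves the arm, as the interface text tells. Its arguments: {"type":"object","properties":{"moves":{"type":"array"},"newtons":{"type":"number"}},"required":["moves"]}

```bash
ls; mkdir -p pics; python3 - <<'E'
from rig import ctrl, imaging, workorder
import cv2, json, numpy as np, pickle
print(ctrl.state(), ctrl.finger_overhang)
for n in ["scene","top","wrist"]:
    d=imaging.read_camera(n); cv2.imwrite(f"pics/{n}0.png",d["image"])
    pickle.dump(d,open(f"pics/{n}0.pkl","wb"))
    print(n,d["vertical_fov"],d["cx"],d["cy"],d["R"],d["t"])
E
```

```text
pics
{'t': 0.0, 'joints': array([ 9.90674865e-01,  2.63548157e-01, -4.89457035e-02,  1.25936669e+00,
        1.75896841e-05,  1.41551382e+00]), 'joint_vel': array([-7.13719690e-05,  3.47887221e-04, -4.70055106e-04,  1.70813806e-03,
       -3.61542274e-04,  2.33315893e-04]), 'effort': array([ 8.27192038e-03, -6.37621093e+01,  3.84558356e+01,  1.37160197e-02,
        1.57334516e-04,  1.48800370e-05]), 'tcp_pos': array([0.21624751, 0.47812641, 0.24780878]), 'tool_rot': array([-1.54598107,  0.33357374, -0.33294308]), 'wrist_force': array([-0.53851527, -0.26525824, -0.86457959]), 'torque': array([-0.06383498, -0.02122505, -0.01209592]), 'width': 0.08543012890954833} 0.017
scene 57.79826507091744 317.57263403064036 244.7440087587092 [[-0.40487499  0.91420035 -0.01771887]
 [ 0.50812678  0.20884077 -0.83557926]
 [-0.76018644 -0.34730858 -0.54908409]] [ 0.31512557 -0.14319556  1.43699459]
top 51.68708358023883 329.2316735894306 235.3121519026608 [[-0.01976898 -0.99980322  0.00164326]
 [-0.97813102  0.01900004 -0.20712003]
 [ 0.20704805 -0.00570187 -0.97831416]] [-0.10488963  0.5731554   1.43428878]
wrist 65.32496306870549 318.19836039207604 242.28713442034348 [[ 4.11805249e-01  9.11271819e-01 -3.28964969e-04]
 [ 8.74300107e-01 -3.94995835e-01  2.82095044e-01]
 [ 2.56935324e-01 -1.16455834e-01 -9.59386407e-01]] [-0.52317806 -0.03678023  0.37785675]
```

View pics/scene0.png

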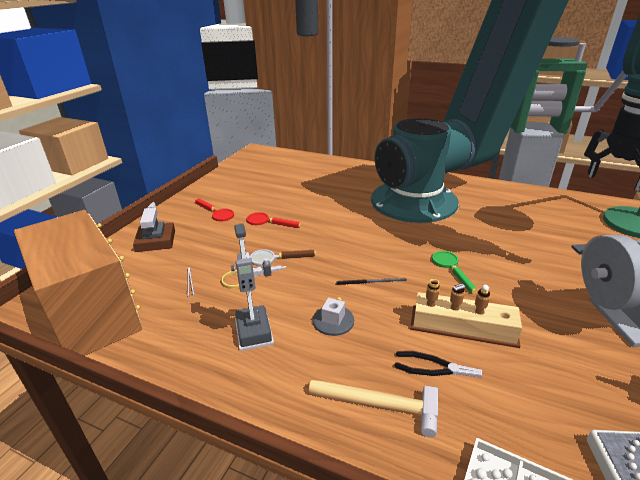

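View pics/top0.png

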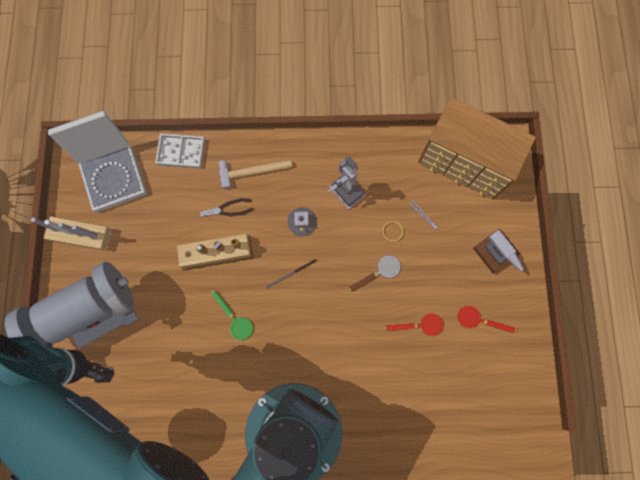

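View pics/wrist0.png

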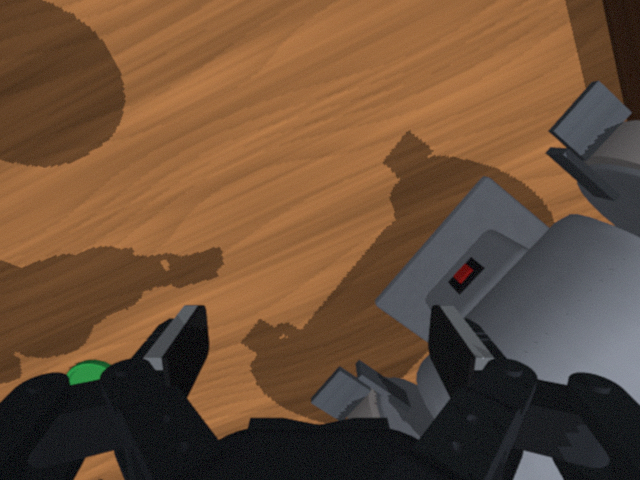

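```bash
python3 - <<'E'
import cv2,numpy as np
s=cv2.imread("pics/scene0.png");t=cv2.imread("pics/top0.png")
a=cv2.resize(s[270:350,405:525],None,fx=6.6,fy=6.6,interpolation=cv2.INTER_CUBIC)
cv2.imwrite("pics/c1.png",a)
cv2.imwrite("pics/c2.png",cv2.resize(t[195:295,170:320],None,fx=5.3,fy=5.3,interpolation=cv2.INTER_CUBIC))
cv2.imwrite("pics/c3.png",cv2.resize(t[150:300,320:440],None,fx=4,fy=4,interpolation=cv2.INTER_CUBIC))
cv2.imwrite("pics/c4.png",cv2.resize(s[215:355,215:365],None,fx=4.2,fy=4.2,interpolation=cv2.INTER_CUBIC))
E
```

```text
(no output)
```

View pics/c1.png

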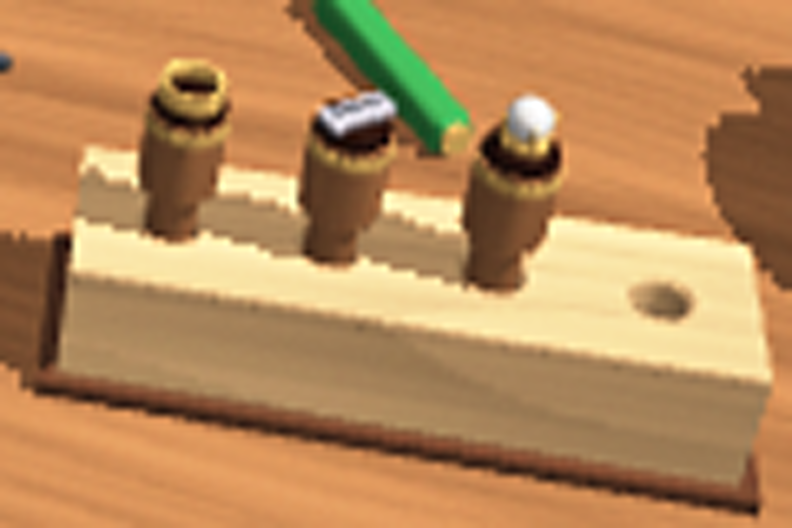

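View pics/c2.png

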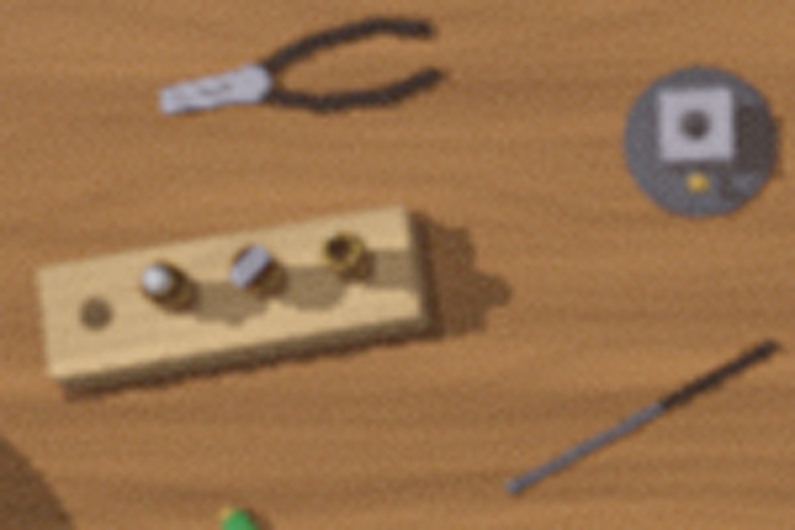

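View pics/c3.png

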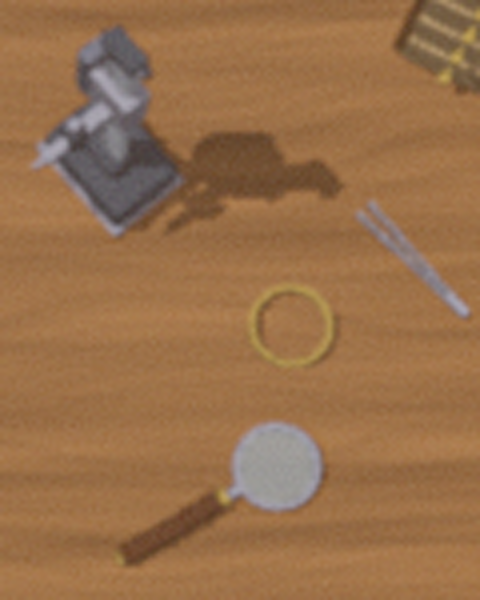

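View pics/c4.png

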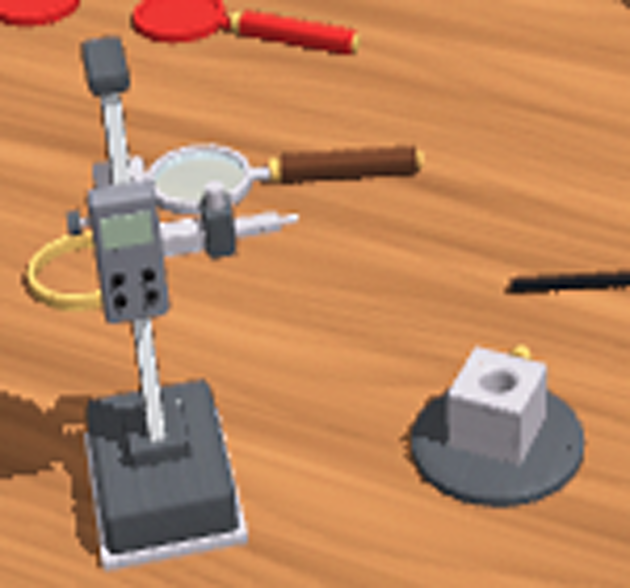

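```bash
cat > h.py <<'E'
import numpy as np, pickle
from scipy.optimize import least_squares
def f(d): return 240/np.tan(np.radians(d["vertical_fov"])/2)
def ray(d,u,v):
    r=d["R"].T@np.array([(u-d["cx"])/f(d),(v-d["cy"])/f(d),1]); return -d["R"].T@d["t"], r/np.linalg.norm(r)
def onz(d,u,v,z):
    o,r=ray(d,u,v); return o+r*(z-o[2])/r[2]
def proj(d,X):
    c=d["R"]@np.asarray(X,float)+d["t"]; return c[:2]/c[2]*f(d)+[d["cx"],d["cy"]]
def tri(*obs):
    A=0;b=0
    for d,u,v in obs:
        o,r=ray(d,u,v);P=np.eye(3)-np.outer(r,r);A=A+P;b=b+P@o
    X=np.linalg.solve(A,b)
    return X,[np.round(proj(d,X)-[u,v],1) for d,u,v in obs]
def crop(p,s,ox,oy): return (p[0]+.5)/s-.5+ox,(p[1]+.5)/s-.5+oy
E
python3 - <<'E'
from h import *
np.set_printoptions(precision=4,suppress=True)
S=pickle.load(open("pics/scene0.pkl","rb"));T=pickle.load(open("pics/top0.pkl","rb"))
s1=lambda *p:(S,*crop(p,6.6,405,270)); s4=lambda *p:(S,*crop(p,4.2,215,215))
t2=lambda *p:(T,*crop(p,5.3,170,195)); t3=lambda *p:(T,*crop(p,4,320,150))
print("scale px/m",f(T)/1.4, f(S)/1.3)
for n,a,b,z in [("pearl",s1(532,119),t2(157,280),.112),("hole",s1(661,301),t2(95,314),.05),("stand",s4(500,380),t2(695,125),.046),("tip",s4(297,216),t3(35,165),.166),("lens",s4(199,177),t3(277,466),.0045),("hend",s4(416,162),t3(125,558),.008),("hoop",s1(194,80),t2(344,250),.104)]:
    print(n,tri(a,b),onz(*a,z),onz(*b,z))
E
```

```text
scale px/m 353.93036727413744 334.44215990167106
pearl (array([0.5311, 0.2621, 0.1132]), [array([-0.8,  0. ]), array([-0.5,  0.1])]) [0.5288 0.2636 0.112 ] [0.5315 0.2609 0.112 ]
hole (array([0.5242, 0.3123, 0.0505]), [array([-0.4,  0. ]), array([-0.3,  0. ])]) [0.5232 0.3132 0.05  ] [0.5244 0.3116 0.05  ]
stand (array([ 0.6286, -0.0286,  0.0471]), [array([-0.6, -0. ]), array([-0.4,  0.2])]) [ 0.627  -0.0279  0.046 ] [ 0.6294 -0.0298  0.046 ]
tip (array([ 0.6785, -0.1139,  0.1619]), [array([-1. , -0.1]), array([-0.6,  0.3])]) [ 0.683  -0.1091  0.166 ] [ 0.6781 -0.1156  0.166 ]
lens (array([ 0.4806, -0.297 ,  0.0082]), [array([-0.6, -0.1]), array([-0.4,  0.2])]) [ 0.4758 -0.2984  0.0045] [ 0.4819 -0.2988  0.0045]
hend (array([ 0.4118, -0.1767,  0.0077]), [array([-1. , -0.1]), array([-0.8,  0.4])]) [ 0.4116 -0.1739  0.008 ] [ 0.4128 -0.1792  0.008 ]
hoop (array([0.5464, 0.162 , 0.1093]), [array([-1.1, -0. ]), array([-0.8,  0.1])]) [0.5385 0.1634 0.104 ] [0.5478 0.1608 0.104 ]
```

```bash
cat >> h.py <<'E'
from scipy.spatial.transform import Rotation as Ro
def down(th):
    "tool down, jaw axis z at world azimuth th"
    z=np.array([np.cos(th),np.sin(th),0]);y=np.array([0,0,-1.]);return np.column_stack([np.cross(y,z),y,z])
def plan(pos,Rt,st,cmd=None):
    R0=Ro.from_rotvec(st["tool_rot"]).as_matrix(); p0=st["tcp_pos"]
    t=R0.T@(np.asarray(pos)-p0)*100; w=Ro.from_matrix(R0.T@Rt).as_rotvec()
    return np.round(t,2),np.round(w,3)
E
python3 - <<'E'
from h import *
from rig import ctrl
np.set_printoptions(precision=4,suppress=True)
st=ctrl.state(); R=Ro.from_rotvec(st["tool_rot"]).as_matrix(); print(R)
W=pickle.load(open("pics/wrist0.pkl","rb"))
C=-W["R"].T@W["t"]; print("cam in tool",R.T@(C-st["tcp_pos"]), "cam axes in tool",R.T@W["R"].T)
row=np.arctan2(.162-.3123,.5464-.5242); print("row az",np.degrees(row),"tool z az",np.degrees(np.arctan2(R[1,2],R[0,2])))
for a in (row+np.pi/2,row-np.pi/2):
    print(np.degrees(a),plan([.53,.262,.2],down(a),st))
E
```

```text
[[ 0.9111 -0.0004  0.4121]
 [-0.4121 -0.0007  0.9111]
 [-0.0001 -1.     -0.0008]]
cam in tool [-0.0715 -0.1248 -0.0017] cam axes in tool [[-0.0004  0.9594  0.2822]
 [-0.0004 -0.2822  0.9594]
 [ 1.      0.0002  0.0005]]
row az -81.59790073584325 tool z az 65.66121075927464
8.40209926415675 (array([37.49,  4.8 , -6.77]), array([0.001, 0.999, 0.   ]))
-171.59790073584327 (array([37.49,  4.8 , -6.77]), array([ 0.   , -2.142, -0.001]))
```

servo_tool:
  moves:
    - {"tx": 37.5, "ty": 2.8, "tz": -6.8, "wy": 1.0, "jaw": 1}
    - {"tx": 37.5, "ty": 2.8, "tz": -6.8, "wy": 1.0, "jaw": 1}
    - {"tx": 37.5, "ty": 2.8, "tz": -6.8, "wy": 1.0, "jaw": 1}
    - {"tx": 37.5, "ty": 2.8, "tz": -6.8, "wy": 1.0, "jaw": 1}
    - {"tx": 37.5, "ty": 2.8, "tz": -6.8, "wy": 1.0, "jaw": 1}
    - {"tx": 37.5, "ty": 2.8, "tz": -6.8, "wy": 1.0, "jaw": 1}
    - {"tx": 37.5, "ty": 2.8, "tz": -6.8, "wy": 1.0, "jaw": 1}
    - {"tx": 37.5, "ty": 2.8, "tz": -6.8, "wy": 1.0, "jaw": 1}
    - {"tx": 37.5, "ty": 2.8, "tz": -6.8, "wy": 1.0, "jaw": 1}
    - {"tx": 37.5, "ty": 2.8, "tz": -6.8, "wy": 1.0, "jaw": 1}

```text
invalid input at $.moves[0]: expected keys wx, wy, wz, tx, ty, tz, jaw
```

```bash
cat > snap.py <<'E'
import sys,cv2,pickle
from rig import ctrl,imaging
tag=sys.argv[1]
for n in sys.argv[2:]:
    d=imaging.read_camera(n); d["state"]=ctrl.state(); pickle.dump(d,open(f"pics/{n}{tag}.pkl","wb")); cv2.imwrite(f"pics/{n}{tag}.png",d["image"])
s=ctrl.state(); print(round(s["t"],2),s["tcp_pos"].round(4),s["tool_rot"].round(3),s["joints"].round(2),s["wrist_force"].round(1),s["width"].round(4))
E
python3 snap.py 1 wrist
```

```text
Traceback (most recent call last):
  File "snap.py", line 6, in <module>
    s=ctrl.state(); print(round(s["t"],2),s["tcp_pos"].round(4),s["tool_rot"].round(3),s["joints"].round(2),s["wrist_force"].round(1),s["width"].round(4))
                                                                                                                                      ^^^^^^^^^^^^^^^^
AttributeError: 'float' object has no attribute 'round'
```

View pics/wrist1.png

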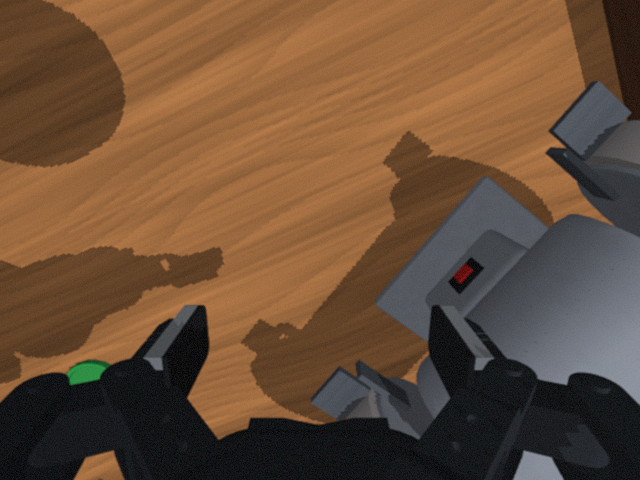

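All keys are needed.

servo_tool:
  moves:
    - {"wx": 0, "wy": 1.0, "wz": 0, "tx": 37.5, "ty": 2.8, "tz": -6.8, "jaw": 1}
    - {"wx": 0, "wy": 1.0, "wz": 0, "tx": 37.5, "ty": 2.8, "tz": -6.8, "jaw": 1}
    - {"wx": 0, "wy": 1.0, "wz": 0, "tx": 37.5, "ty": 2.8, "tz": -6.8, "jaw": 1}
    - {"wx": 0, "wy": 1.0, "wz": 0, "tx": 37.5, "ty": 2.8, "tz": -6.8, "jaw": 1}
    - {"wx": 0, "wy": 1.0, "wz": 0, "tx": 37.5, "ty": 2.8, "tz": -6.8, "jaw": 1}
    - {"wx": 0, "wy": 1.0, "wz": 0, "tx": 37.5, "ty": 2.8, "tz": -6.8, "jaw": 1}
    - {"wx": 0, "wy": 1.0, "wz": 0, "tx": 37.5, "ty": 2.8, "tz": -6.8, "jaw": 1}
    - {"wx": 0, "wy": 1.0, "wz": 0, "tx": 37.5, "ty": 2.8, "tz": -6.8, "jaw": 1}
    - {"wx": 0, "wy": 1.0, "wz": 0, "tx": 37.5, "ty": 2.8, "tz": -6.8, "jaw": 1}
    - {"wx": 0, "wy": 1.0, "wz": 0, "tx": 37.5, "ty": 2.8, "tz": -6.8, "jaw": 1}
    - {"wx": 0, "wy": 1.0, "wz": 0, "tx": 37.5, "ty": 2.8, "tz": -6.8, "jaw": 1}

```text
t: 1.58
tcp_pos: [0.5295, 0.2624, 0.2205]
tool_rot: [-1.275, 1.1, -1.1]
wrist_force: [0.1, 0.2, -0.6]
width: 0.0856
```

```bash
sed -i 's/s\["width"\].round(4)/round(float(s["width"]),4)/' snap.py; python3 snap.py 2 wrist
```

```text
1.62 [0.5296 0.2623 0.2205] [-1.275  1.1   -1.1  ] [0.32 0.39 0.06 1.25 0.   1.75] [0.3 1.2 0.2] 0.085
```

View pics/wrist2.png

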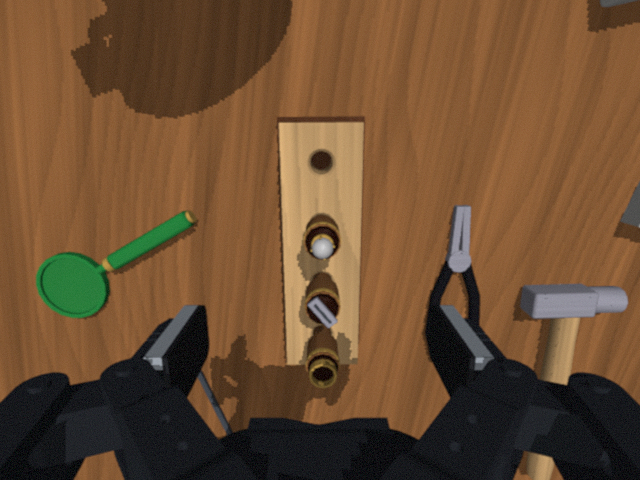

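```bash
python3 - <<'E'
import cv2
t=cv2.imread("pics/wrist2.png")
cv2.imwrite("pics/c5.png",cv2.resize(t[140:390,260:380],None,fx=2.4*2.2,fy=2.4*2.2/2.2*1,interpolation=cv2.INTER_CUBIC) if 0 else cv2.resize(t[135:285,260:380],None,fx=4,fy=4,interpolation=cv2.INTER_CUBIC))
E
```

```text
(no output)
```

View pics/c5.png

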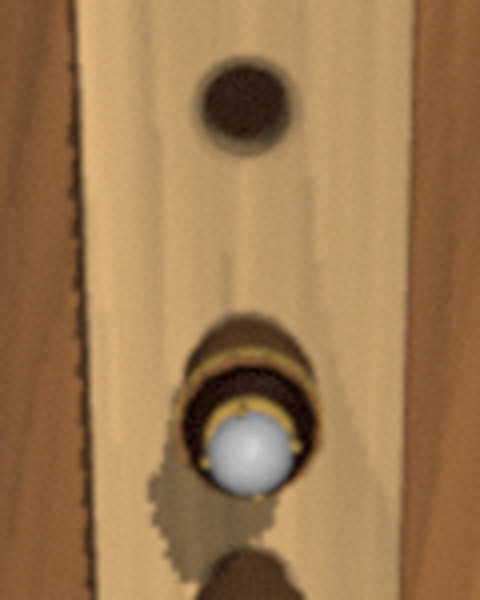

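```bash
python3 - <<'E'
from h import *
np.set_printoptions(precision=4,suppress=True)
W=pickle.load(open("pics/wrist2.pkl","rb"));st=W["state"]
c=lambda p:crop(p,4,260,135)
print("pearl",onz(W,*c((250,452)),.112),"head",onz(W,*c((250,422)),.098),"hole",onz(W,*c((245,107)),.05))
R=Ro.from_rotvec(st["tool_rot"]).as_matrix();print(R)
X=onz(W,*c((250,452)),.112);print(R.T@(X-st["tcp_pos"]))
print(np.degrees(np.arctan2(R[1,2],R[0,2])))
a,b=onz(W,*c((245,107)),.05),onz(W,322.5,374,.108);print(np.degrees(np.arctan2(*(b-a)[[1,0]])),a,b)
E
```

```text
pearl [0.5318 0.2608 0.112 ] head [0.5318 0.2619 0.098 ] hole [0.5239 0.3108 0.05  ]
[[ 0.1463  0.0002  0.9892]
 [-0.9892  0.0001  0.1463]
 [-0.0001 -1.      0.0003]]
[0.0018 0.1085 0.0019]
8.41468745934629
-81.14038679076359 [0.5239 0.3108 0.05  ] [0.5469 0.1633 0.108 ]
```

servo_tool:
  moves:
    - {"wx": 0, "wy": 0, "wz": 0, "tx": 0.13, "ty": 4, "tz": 0.19, "jaw": 1}
    - {"wx": 0, "wy": 0, "wz": 0, "tx": 0.13, "ty": 8, "tz": 0.19, "jaw": 1}
    - {"wx": 0, "wy": 0, "wz": 0, "tx": 0.13, "ty": 12, "tz": 0.19, "jaw": 1}
    - {"wx": 0, "wy": 0, "wz": 0, "tx": 0.13, "ty": 14, "tz": 0.19, "jaw": 1}
    - {"wx": 0, "wy": 0, "wz": 0, "tx": 0.13, "ty": 14, "tz": 0.19, "jaw": 1}
    - {"wx": 0, "wy": 0, "wz": 0, "tx": 0.13, "ty": 14, "tz": 0.19, "jaw": 1}
  newtons: 40

```text
t: 2.38
tcp_pos: [0.5325, 0.2611, 0.0813]
tool_rot: [-1.274, 1.1, -1.101]
wrist_force: [-0.9, -0.0, -0.4]
width: 0.0852
```

```bash
python3 snap.py 3 wrist
```

```text
2.42 [0.5327 0.2611 0.0815] [-1.273  1.1   -1.101] [ 0.32  0.47 -0.19  0.9   0.    1.74] [-0.8 -0.4  0.3] 0.0854
```

View pics/wrist3.png

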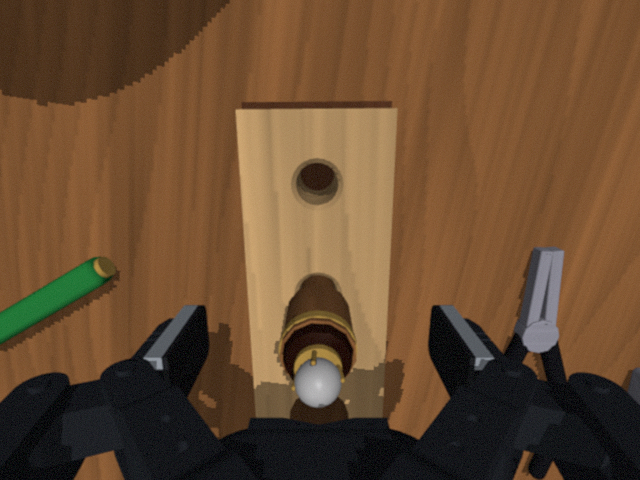

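servo_tool:
  moves:
    - {"wx": 0, "wy": 0, "wz": 0, "tx": 0, "ty": 0, "tz": 0, "jaw": 0}
    - {"wx": 0, "wy": 0, "wz": 0, "tx": 0, "ty": 0, "tz": 0, "jaw": 0}
    - {"wx": 0, "wy": 0, "wz": 0, "tx": 0, "ty": 0, "tz": 0, "jaw": 0}
    - {"wx": 0, "wy": 0, "wz": 0, "tx": 0, "ty": 0, "tz": 0, "jaw": 0}
    - {"wx": 0, "wy": 0, "wz": 0, "tx": 0, "ty": 0, "tz": 0, "jaw": 0}
    - {"wx": 0, "wy": 0, "wz": 0, "tx": 0, "ty": 0, "tz": 0, "jaw": 0}
    - {"wx": 0, "wy": 0, "wz": 0, "tx": 0, "ty": 0, "tz": 0, "jaw": 0}
    - {"wx": 0, "wy": 0, "wz": 0, "tx": 0, "ty": 0, "tz": 0, "jaw": 0}
  newtons: 40

```text
t: 3.42
tcp_pos: [0.5322, 0.2609, 0.0805]
tool_rot: [-1.274, 1.101, -1.101]
wrist_force: [-0.8, 0.1, 5.3]
width: 0.0249
```

```bash
python3 snap.py 4 wrist
```

```text
3.48 [0.5322 0.2609 0.0805] [-1.274  1.101 -1.101] [ 0.32  0.47 -0.19  0.9   0.    1.74] [-0.8 -0.4  5.7] 0.0248
```

View pics/wrist4.png

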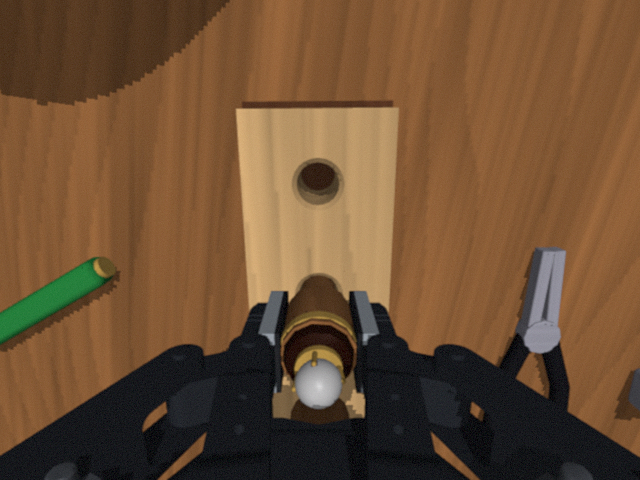

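servo_tool:
  moves:
    - {"wx": 0, "wy": 0, "wz": 0, "tx": 0, "ty": -3, "tz": 0, "jaw": 0}
    - {"wx": 0, "wy": 0, "wz": 0, "tx": 0, "ty": -7, "tz": 0, "jaw": 0}
    - {"wx": 0, "wy": 0, "wz": 0, "tx": 0, "ty": -12, "tz": 0, "jaw": 0}
    - {"wx": 0, "wy": 0, "wz": 0, "tx": 0, "ty": -16, "tz": 0, "jaw": 0}
    - {"wx": 0, "wy": 0, "wz": 0, "tx": 5, "ty": -16, "tz": 1, "jaw": 0}
    - {"wx": 0, "wy": 0, "wz": 0, "tx": 10, "ty": -16, "tz": 2, "jaw": 0}
    - {"wx": 0, "wy": 0, "wz": 0, "tx": 15, "ty": -16, "tz": 3, "jaw": 0}
    - {"wx": 0, "wy": 0, "wz": 0, "tx": 20, "ty": -16, "tz": 4, "jaw": 0}
    - {"wx": 0, "wy": 0, "wz": 0, "tx": 25, "ty": -16, "tz": 4.7, "jaw": 0}
    - {"wx": 0, "wy": 0, "wz": 0, "tx": 28, "ty": -16, "tz": 5.4, "jaw": 0}
    - {"wx": 0, "wy": 0, "wz": 0, "tx": 30.1, "ty": -16, "tz": 5.4, "jaw": 0}
    - {"wx": 0, "wy": 0, "wz": 0, "tx": 30.1, "ty": -16, "tz": 5.4, "jaw": 0}
    - {"wx": 0, "wy": 0, "wz": 0, "tx": 30.1, "ty": -16, "tz": 5.4, "jaw": 0}
    - {"wx": 0, "wy": 0, "wz": 0, "tx": 30.1, "ty": -16, "tz": 5.4, "jaw": 0}

```text
t: 5.22
tcp_pos: [0.6291, -0.0281, 0.2404]
tool_rot: [-1.275, 1.1, -1.1]
wrist_force: [-0.5, 0.1, -1.6]
width: 0.025
```

```bash
python3 snap.py 5 wrist scene
```

```text
5.33 [ 0.6292 -0.0283  0.2404] [-1.275  1.1   -1.1  ] [-0.17  0.45  0.22  1.34  0.    1.25] [ 0.3 -1.1 -0.5] 0.0246
```

View pics/wrist5.png

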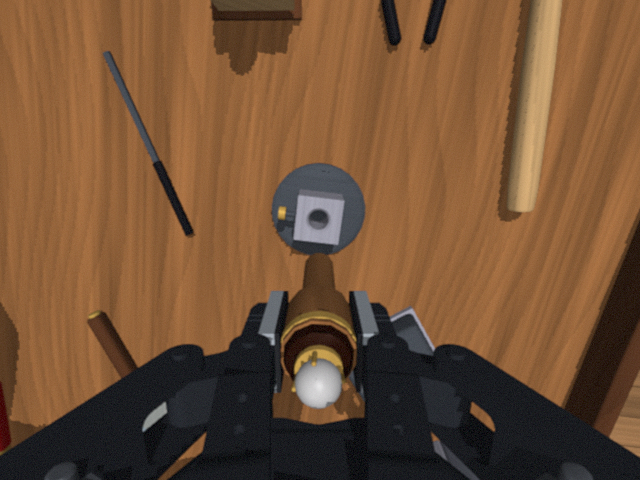

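View pics/scene5.png

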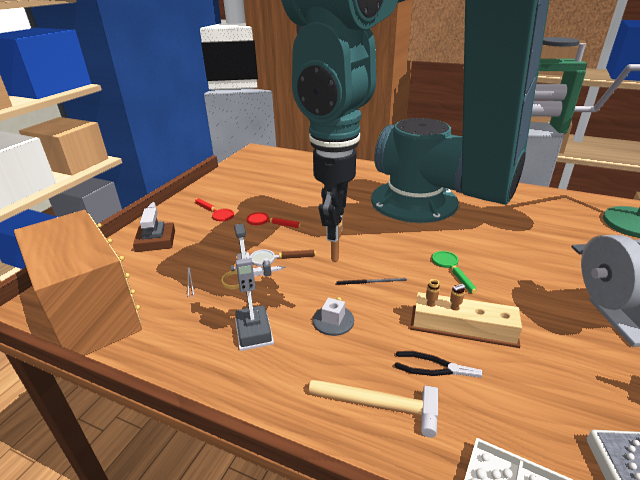

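```bash
python3 - <<'E'
import cv2
t=cv2.imread("pics/wrist5.png")
cv2.imwrite("pics/c6.png",cv2.resize(t[180:280,260:380],None,fx=6,fy=6,interpolation=cv2.INTER_CUBIC))
cv2.imwrite("pics/c7.png",cv2.resize(t[270:420,250:390],None,fx=4,fy=4,interpolation=cv2.INTER_CUBIC))
E
```

```text
(no output)
```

View pics/c6.png

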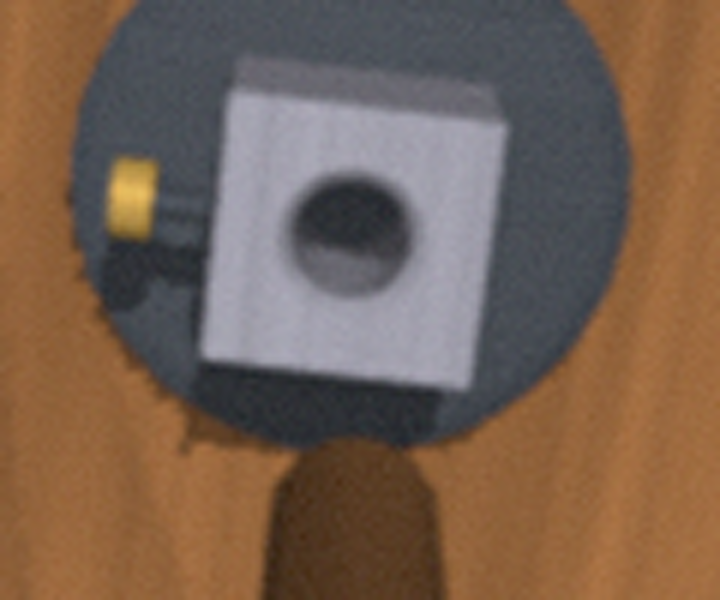

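View pics/c7.png

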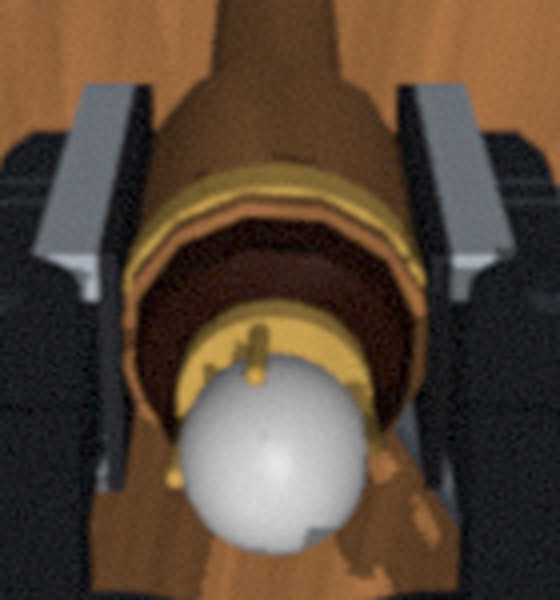

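```bash
python3 - <<'E'
from h import *
np.set_printoptions(precision=4,suppress=True)
W=pickle.load(open("pics/wrist5.pkl","rb"));st=W["state"];R=Ro.from_rotvec(st["tool_rot"]).as_matrix()
rel=lambda X:R.T@(X-st["tcp_pos"])*1000
c6=lambda p:crop(p,6,260,180);c7=lambda p:crop(p,4,250,270)
P=onz(W,*c7((274,452)),.272);F=onz(W,*c6((355,438)),.166);H=onz(W,*c6((350,235)),.046)
for n,X in zip("pearl footedge hole".split(),(P,F,H)): print(n,X,rel(X))
W=pickle.load(open("pics/wrist2.pkl","rb"));T=pickle.load(open("pics/top0.pkl","rb"))
E
```

```text
pearl [ 0.6285 -0.028   0.272 ] [ -0.3074 -31.5356  -0.6326]
footedge [ 0.628  -0.0224  0.166 ] [-5.8627 74.4646 -0.2877]
hole [ 0.6286 -0.0303  0.046 ] [  1.9625 194.4643  -0.8187]
```

servo_tool:
  moves:
    - {"wx": 0, "wy": 0, "wz": 0, "tx": 0.17, "ty": 4, "tz": -0.04, "jaw": 0}
    - {"wx": 0, "wy": 0, "wz": 0, "tx": 0.17, "ty": 8, "tz": -0.04, "jaw": 0}
    - {"wx": 0, "wy": 0, "wz": 0, "tx": 0.17, "ty": 10.2, "tz": -0.04, "jaw": 0}
    - {"wx": 0, "wy": 0, "wz": 0, "tx": 0.17, "ty": 10.2, "tz": -0.04, "jaw": 0}
    - {"wx": 0, "wy": 0, "wz": 0, "tx": 0.17, "ty": 10.2, "tz": -0.04, "jaw": 0}
    - {"wx": 0, "wy": 0, "wz": 0, "tx": 0.17, "ty": 10.2, "tz": -0.04, "jaw": 0}

```text
t: 6.08
tcp_pos: [0.6297, -0.0308, 0.1395]
tool_rot: [-1.274, 1.099, -1.102]
wrist_force: [-0.0, -0.2, -0.2]
width: 0.0247
```

```bash
python3 snap.py 6 wrist scene top; python3 - <<'E'
import cv2
t=cv2.imread("pics/wrist6.png");s=cv2.imread("pics/scene6.png")
cv2.imwrite("pics/c8.png",cv2.resize(t[180:300,240:400],None,fx=5,fy=5,interpolation=cv2.INTER_CUBIC))
cv2.imwrite("pics/c9.png",cv2.resize(s[240:340,290:390],None,fx=6,fy=6,interpolation=cv2.INTER_CUBIC))
E
```

```text
6.22 [ 0.6295 -0.0309  0.1389] [-1.274  1.1   -1.102] [-0.18  0.49  0.01  1.09 -0.    1.25] [ 0.5 -0.2 -0.3] 0.0248
```

View pics/c8.png

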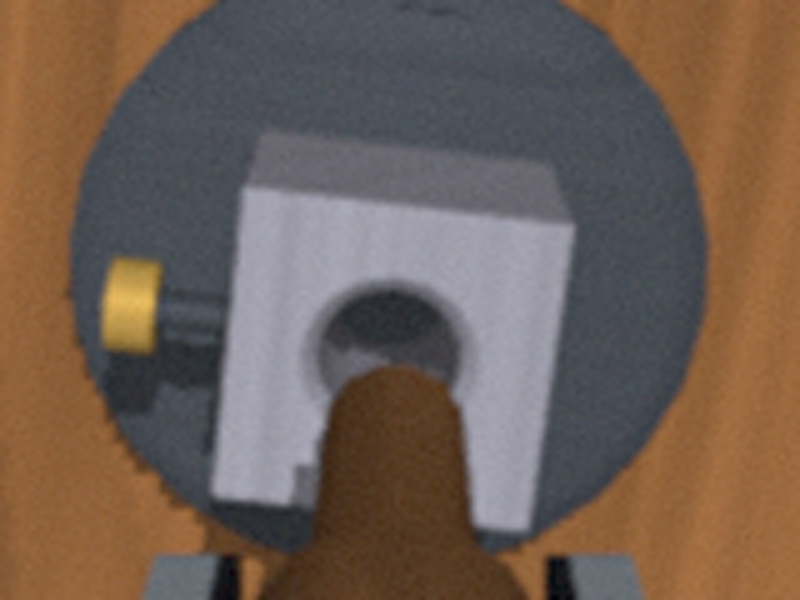

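View pics/c9.png

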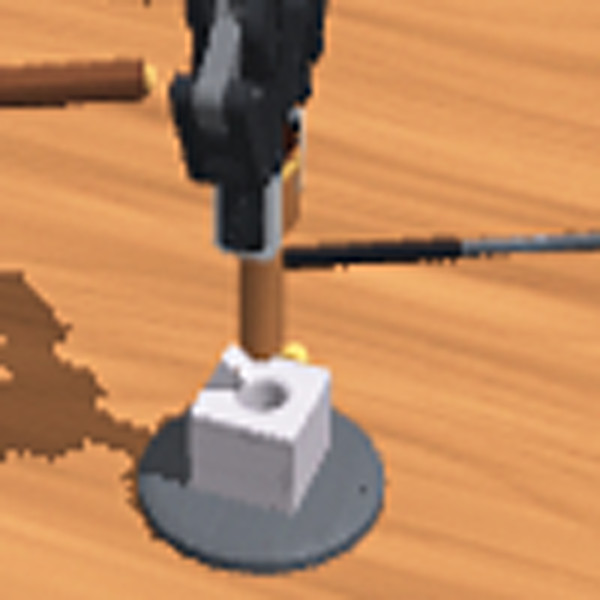

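```bash
python3 - <<'E'
from h import *
np.set_printoptions(precision=4,suppress=True)
W=pickle.load(open("pics/wrist6.pkl","rb"));st=W["state"];R=Ro.from_rotvec(st["tool_rot"]).as_matrix()
rel=lambda X:R.T@(X-st["tcp_pos"])*1000
c=lambda p:crop(p,5,240,180)
F=onz(W,*c((397,366)),.065);H=onz(W,*c((389,359)),.046)
for n,X in zip("footedge hole".split(),(F,H)): print(n,X,rel(X))
# project hole edges check
for dx in (-9,0,9):
    X=H+R@np.array([dx/1000,0,0]);print(dx,(proj(W,X)-[240,180]+.5)*5-.5)
for dx in (-9,0,9):
    X=H+R@np.array([0,0,dx/1000]);print(dx,(proj(W,X)-[240,180]+.5)*5-.5)
E
```

```text
footedge [ 0.629  -0.0254  0.065 ] [-5.5836 74.3133  0.0189]
hole [ 0.6288 -0.0307  0.046 ] [-0.3166 93.3144 -0.9076]
-9 [388.9869 288.1942]
0 [389. 359.]
9 [389.0128 428.2553]
-9 [315.4906 358.9803]
0 [389. 359.]
9 [462.5063 359.0197]
```

servo_tool:
  moves:
    - {"wx": 0, "wy": 0, "wz": 0, "tx": -0.03, "ty": 0, "tz": -0.08, "jaw": 0}
    - {"wx": 0, "wy": 0, "wz": 0, "tx": -0.03, "ty": 1, "tz": -0.08, "jaw": 0}
    - {"wx": 0, "wy": 0, "wz": 0, "tx": -0.03, "ty": 1.7, "tz": -0.08, "jaw": 0}
    - {"wx": 0, "wy": 0, "wz": 0, "tx": -0.03, "ty": 2.2, "tz": -0.08, "jaw": 0}
    - {"wx": 0, "wy": 0, "wz": 0, "tx": -0.03, "ty": 2.6, "tz": -0.08, "jaw": 0}
    - {"wx": 0, "wy": 0, "wz": 0, "tx": -0.03, "ty": 3.0, "tz": -0.08, "jaw": 0}
    - {"wx": 0, "wy": 0, "wz": 0, "tx": -0.03, "ty": 3.0, "tz": -0.08, "jaw": 0}

```text
t: 7.1
tcp_pos: [0.6283, -0.0307, 0.108]
tool_rot: [-1.275, 1.101, -1.101]
wrist_force: [-0.2, -0.8, -0.6]
width: 0.0249
```

```bash
python3 snap.py 7 wrist scene; python3 - <<'E'
import cv2,numpy as np
t=cv2.imread("pics/wrist7.png");s=cv2.imread("pics/scene7.png")
a=cv2.resize(t[180:300,260:380],None,fx=4,fy=4,interpolation=cv2.INTER_CUBIC)
b=cv2.resize(s[240:340,290:360],None,fx=4.8,fy=4.8,interpolation=cv2.INTER_CUBIC)
cv2.imwrite("pics/c10.png",np.hstack([a,b[:480]]))
E
```

```text
7.2 [ 0.6283 -0.0307  0.1084] [-1.275  1.101 -1.101] [-0.18  0.51 -0.05  1.02 -0.    1.25] [ 0.5  0.4 -0.6] 0.0248
```

View pics/c10.png

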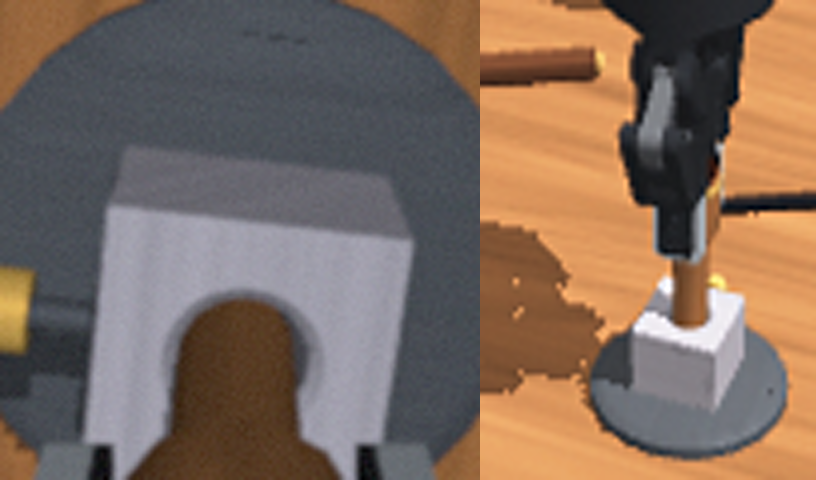

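servo_tool:
  moves:
    - {"wx": 0, "wy": 0, "wz": 0, "tx": 0, "ty": 0.6, "tz": 0.04, "jaw": 0}
    - {"wx": 0, "wy": 0, "wz": 0, "tx": 0, "ty": 1.2, "tz": 0.04, "jaw": 0}
    - {"wx": 0, "wy": 0, "wz": 0, "tx": 0, "ty": 1.7, "tz": 0.04, "jaw": 0}
    - {"wx": 0, "wy": 0, "wz": 0, "tx": 0, "ty": 2.1, "tz": 0.04, "jaw": 0}
    - {"wx": 0, "wy": 0, "wz": 0, "tx": 0, "ty": 2.25, "tz": 0.04, "jaw": 0}
    - {"wx": 0, "wy": 0, "wz": 0, "tx": 0, "ty": 2.35, "tz": 0.04, "jaw": 0}
    - {"wx": 0, "wy": 0, "wz": 0, "tx": 0, "ty": 2.35, "tz": 0.04, "jaw": 0}

```text
t: 8.07
tcp_pos: [0.6287, -0.0306, 0.0848]
tool_rot: [-1.275, 1.101, -1.101]
wrist_force: [0.1, -0.4, -0.2]
width: 0.0248
```

servo_tool:
  moves:
    - {"wx": 0, "wy": 0, "wz": 0, "tx": 0, "ty": 0.06, "tz": 0, "jaw": 0}
    - {"wx": 0, "wy": 0, "wz": 0, "tx": 0, "ty": 0.12, "tz": 0, "jaw": 0}
    - {"wx": 0, "wy": 0, "wz": 0, "tx": 0, "ty": 0.12, "tz": 0, "jaw": 0}

```text
t: 8.45
tcp_pos: [0.629, -0.0307, 0.0845]
tool_rot: [-1.274, 1.1, -1.102]
wrist_force: [-2.4, 1.0, 9.4]
width: 0.0248
```

```bash
python3 snap.py 8 scene
```

```text
8.5 [ 0.629  -0.0307  0.0845] [-1.274  1.1   -1.102] [-0.18  0.53 -0.08  0.96 -0.    1.25] [-3.4  0.1  9.3] 0.025
```

servo_tool:
  moves:
    - {"wx": 0, "wy": 0, "wz": 0, "tx": 0, "ty": -0.08, "tz": 0, "jaw": 0.5}
    - {"wx": 0, "wy": 0, "wz": 0, "tx": 0, "ty": -0.08, "tz": 0, "jaw": 1}
    - {"wx": 0, "wy": 0, "wz": 0, "tx": 0, "ty": -0.08, "tz": 0, "jaw": 1}
    - {"wx": 0, "wy": 0, "wz": 0, "tx": 0, "ty": -0.08, "tz": 0, "jaw": 1}
    - {"wx": 0, "wy": 0, "wz": 0, "tx": 0, "ty": -0.08, "tz": 0, "jaw": 1}
    - {"wx": 0, "wy": 0, "wz": 0, "tx": 0, "ty": -0.08, "tz": 0, "jaw": 1}
    - {"wx": 0, "wy": 0, "wz": 0, "tx": 0, "ty": -0.08, "tz": 0, "jaw": 1}
    - {"wx": 0, "wy": 0, "wz": 0, "tx": 0, "ty": -4, "tz": 0, "jaw": 1}
    - {"wx": 0, "wy": 0, "wz": 0, "tx": 0, "ty": -8, "tz": 0, "jaw": 1}
    - {"wx": 0, "wy": 0, "wz": 0, "tx": 0, "ty": -13, "tz": 0, "jaw": 1}
    - {"wx": 0, "wy": 0, "wz": 0, "tx": 0, "ty": -13, "tz": 0, "jaw": 1}
    - {"wx": 0, "wy": 0, "wz": 0, "tx": 0, "ty": -13, "tz": 0, "jaw": 1}

```text
t: 10.0
tcp_pos: [0.6286, -0.0306, 0.213]
tool_rot: [-1.275, 1.101, -1.101]
wrist_force: [-0.1, 0.1, -1.1]
width: 0.0859
```

```bash
python3 snap.py 9 wrist scene top; python3 - <<'E'
import cv2,numpy as np
t=cv2.imread("pics/wrist9.png");s=cv2.imread("pics/scene9.png")
a=cv2.resize(t[120:320,220:420],None,fx=2.4,fy=2.4,interpolation=cv2.INTER_CUBIC)
b=cv2.resize(s[250:350,290:360],None,fx=4.8,fy=4.8,interpolation=cv2.INTER_CUBIC)
cv2.imwrite("pics/c11.png",np.hstack([a,b[:480]]))
E
```

```text
10.15 [ 0.6282 -0.0305  0.2123] [-1.276  1.103 -1.1  ] [-0.18  0.46  0.16  1.27 -0.    1.25] [-0.5  0.4  0.2] 0.0855
```

View pics/c11.png

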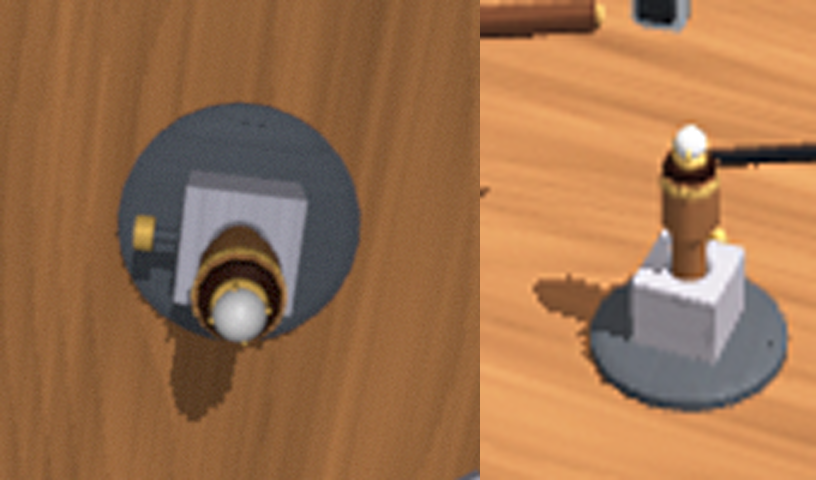

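View pics/wrist9.png

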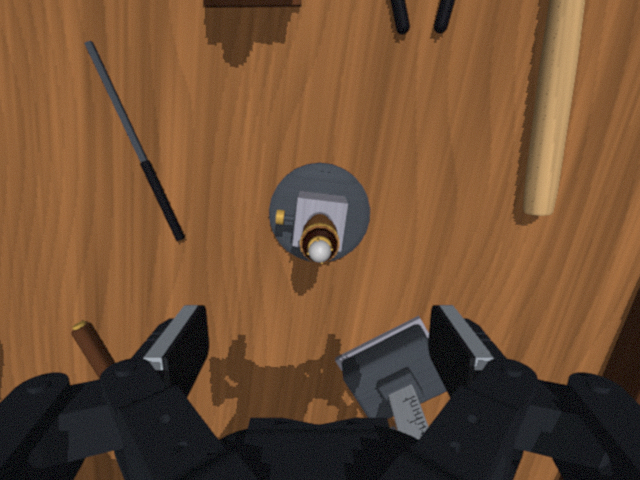

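```bash
python3 - <<'E'
from h import *
np.set_printoptions(precision=4,suppress=True)
W=pickle.load(open("pics/wrist9.pkl","rb"));st=W["state"]
print("pearl",onz(W,319.3,250.5,.116))
L=np.array([.481,-.2975]);E=np.array([.4118,-.1767]);a=np.arctan2(*(E-L)[::-1]);print(np.degrees(a),np.linalg.norm(E-L))
g=L+.075*np.array([np.cos(a),np.sin(a)]);print(g,plan([*g,.15],down(a-np.pi/2),st))
E
```

```text
pearl [ 0.6287 -0.0308  0.116 ]
119.80613834364466 0.13921666566902108
[ 0.4437 -0.2324] (array([ 17.29,   6.27, -21.19]), array([ 0.001, -0.374, -0.001]))
```

servo_tool:
  moves:
    - {"wx": 0, "wy": -0.09, "wz": 0, "tx": 4, "ty": 0, "tz": -5, "jaw": 1}
    - {"wx": 0, "wy": -0.18, "wz": 0, "tx": 8, "ty": 0, "tz": -10, "jaw": 1}
    - {"wx": 0, "wy": -0.28, "wz": 0, "tx": 12, "ty": 2, "tz": -15, "jaw": 1}
    - {"wx": 0, "wy": -0.374, "wz": 0, "tx": 15, "ty": 4, "tz": -18, "jaw": 1}
    - {"wx": 0, "wy": -0.374, "wz": 0, "tx": 17.3, "ty": 6.3, "tz": -21.2, "jaw": 1}
    - {"wx": 0, "wy": -0.374, "wz": 0, "tx": 17.3, "ty": 6.3, "tz": -21.2, "jaw": 1}
    - {"wx": 0, "wy": -0.374, "wz": 0, "tx": 17.3, "ty": 6.3, "tz": -21.2, "jaw": 1}
    - {"wx": 0, "wy": -0.374, "wz": 0, "tx": 17.3, "ty": 6.3, "tz": -21.2, "jaw": 1}
    - {"wx": 0, "wy": -0.374, "wz": 0, "tx": 17.3, "ty": 6.3, "tz": -21.2, "jaw": 1}

```text
t: 11.28
tcp_pos: [0.4447, -0.2322, 0.1508]
tool_rot: [-1.412, 0.817, -0.818]
wrist_force: [-0.3, -0.3, -0.8]
width: 0.0859
```

```bash
python3 snap.py 10 wrist top scene
```

```text
11.43 [ 0.4444 -0.2324  0.1507] [-1.412  0.817 -0.818] [-0.64  0.28 -0.31  0.99 -0.    0.41] [-0.1  0.1 -0.4] 0.0853
```

View pics/wrist10.png

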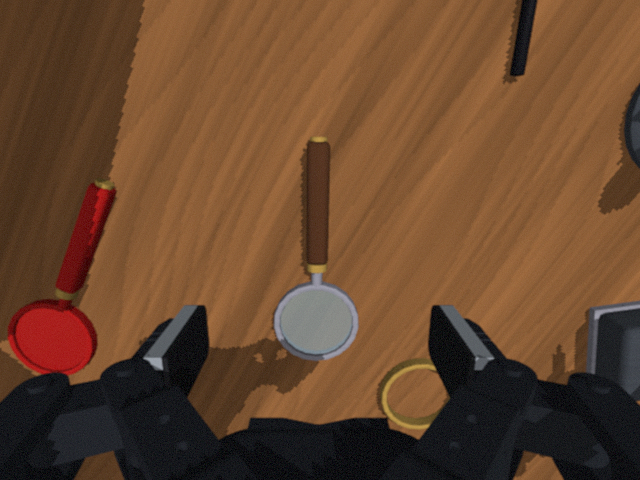

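```bash
python3 - <<'E'
from h import *
import cv2
np.set_printoptions(precision=4,suppress=True)
W=pickle.load(open("pics/wrist10.pkl","rb"));st=W["state"]
L=onz(W,316,321,.009);E=onz(W,318.5,139,.012)
print(L,E,np.linalg.norm((E-L)[:2]))
a=np.arctan2(*(E-L)[[1,0]]);print(np.degrees(a))
g=L[:2]+.075*np.array([np.cos(a),np.sin(a)]);print(g,plan([*g,.02],down(a-np.pi/2),st))
cv2.imwrite("pics/c12.png",cv2.resize(W["image"][125:375,240:400],None,fx=2.4*1,fy=2.4,interpolation=cv2.INTER_CUBIC))
E
```

```text
[ 0.4787 -0.2966  0.009 ] [ 0.4111 -0.1752  0.012 ] 0.13891685597246584
119.0817817725509
[ 0.4422 -0.2311] (array([-0.23, 13.08, -0.16]), array([-0.   ,  0.013,  0.   ]))
```

View pics/c12.png

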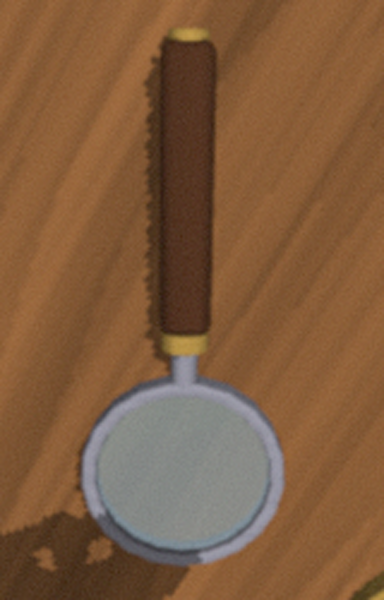

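servo_tool:
  moves:
    - {"wx": 0, "wy": 0.013, "wz": 0, "tx": -0.23, "ty": 4, "tz": -0.16, "jaw": 1}
    - {"wx": 0, "wy": 0.013, "wz": 0, "tx": -0.23, "ty": 8, "tz": -0.16, "jaw": 1}
    - {"wx": 0, "wy": 0.013, "wz": 0, "tx": -0.23, "ty": 11, "tz": -0.16, "jaw": 1}
    - {"wx": 0, "wy": 0.013, "wz": 0, "tx": -0.23, "ty": 13.1, "tz": -0.16, "jaw": 1}
    - {"wx": 0, "wy": 0.013, "wz": 0, "tx": -0.23, "ty": 13.1, "tz": -0.16, "jaw": 0.5}
    - {"wx": 0, "wy": 0.013, "wz": 0, "tx": -0.23, "ty": 13.1, "tz": -0.16, "jaw": 0.4}
    - {"wx": 0, "wy": 0.013, "wz": 0, "tx": -0.23, "ty": 13.1, "tz": -0.16, "jaw": 0.4}

```text
t: 12.3
tcp_pos: [0.4421, -0.2318, 0.0205]
tool_rot: [-1.408, 0.827, -0.829]
wrist_force: [-0.4, 0.7, -0.2]
width: 0.0343
```

```bash
python3 snap.py 11 wrist
```

```text
12.35 [ 0.442  -0.2317  0.0204] [-1.408  0.827 -0.829] [-0.65  0.41 -0.52  0.64 -0.    0.42] [-0.4  0.8  0.1] 0.0344
```

View pics/wrist11.png

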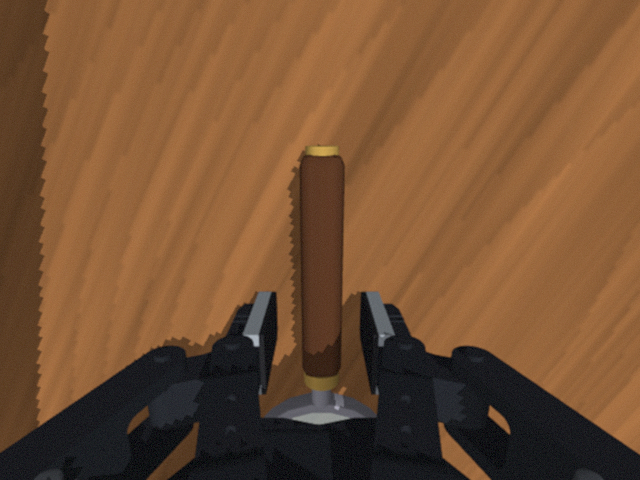

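servo_tool:
  moves:
    - {"wx": 0, "wy": 0, "wz": 0, "tx": 0, "ty": 0.1, "tz": 0.1, "jaw": 0.3}
    - {"wx": 0, "wy": 0, "wz": 0, "tx": 0, "ty": 0.1, "tz": 0.1, "jaw": 0}
    - {"wx": 0, "wy": 0, "wz": 0, "tx": 0, "ty": 0.1, "tz": 0.1, "jaw": 0}
    - {"wx": 0, "wy": 0, "wz": 0, "tx": 0, "ty": 0.1, "tz": 0.1, "jaw": 0}
    - {"wx": 0, "wy": 0, "wz": 0, "tx": 0, "ty": 0.1, "tz": 0.1, "jaw": 0}
    - {"wx": 0, "wy": 0, "wz": 0, "tx": 0, "ty": 0.1, "tz": 0.1, "jaw": 0}
    - {"wx": 0, "wy": 0, "wz": 0, "tx": 0, "ty": 0.1, "tz": 0.1, "jaw": 0}
  newtons: 60

```text
t: 13.22
tcp_pos: [0.4427, -0.231, 0.019]
tool_rot: [-1.407, 0.828, -0.829]
wrist_force: [-1.3, 1.0, 6.8]
width: 0.0144
```

```bash
python3 snap.py 12 wrist
```

```text
13.28 [ 0.4427 -0.231   0.019 ] [-1.407  0.828 -0.829] [-0.64  0.41 -0.52  0.64  0.    0.42] [-1.3  1.5  7. ] 0.0144
```

View pics/wrist12.png

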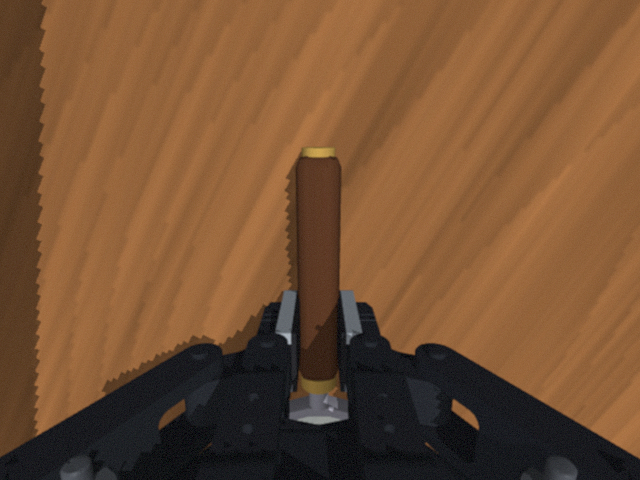

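servo_tool:
  moves:
    - {"wx": 0, "wy": 0, "wz": 0, "tx": 0, "ty": -1, "tz": 0, "jaw": 0}
    - {"wx": 0, "wy": 0, "wz": 0, "tx": 0, "ty": -4, "tz": 0, "jaw": 0}
    - {"wx": 0, "wy": 0, "wz": 0, "tx": 0, "ty": -8, "tz": 0, "jaw": 0}
    - {"wx": 0, "wy": 0, "wz": 0, "tx": 0, "ty": -12, "tz": 0, "jaw": 0}
    - {"wx": 0, "wy": 0, "wz": 0, "tx": 0, "ty": -16, "tz": 0, "jaw": 0}
    - {"wx": 0, "wy": 0, "wz": 0, "tx": -1, "ty": -18, "tz": 2, "jaw": 0}
    - {"wx": 0, "wy": 0, "wz": 0, "tx": -3, "ty": -18, "tz": 5, "jaw": 0}
    - {"wx": 0, "wy": 0, "wz": 0, "tx": -5, "ty": -18, "tz": 8, "jaw": 0}
    - {"wx": 0, "wy": 0, "wz": 0, "tx": -7, "ty": -18, "tz": 11.5, "jaw": 0}
    - {"wx": 0, "wy": 0, "wz": 0, "tx": -9, "ty": -18, "tz": 15, "jaw": 0}
    - {"wx": 0, "wy": 0, "wz": 0, "tx": -11, "ty": -18, "tz": 18.5, "jaw": 0}
    - {"wx": 0, "wy": 0, "wz": 0, "tx": -13, "ty": -18, "tz": 21.5, "jaw": 0}
    - {"wx": 0, "wy": 0, "wz": 0, "tx": -14.5, "ty": -18, "tz": 24, "jaw": 0}
    - {"wx": 0, "wy": 0, "wz": 0, "tx": -15.5, "ty": -18, "tz": 25.5, "jaw": 0}
    - {"wx": 0, "wy": 0, "wz": 0, "tx": -15.9, "ty": -18, "tz": 26, "jaw": 0}
    - {"wx": 0, "wy": 0, "wz": 0, "tx": -15.9, "ty": -18, "tz": 26, "jaw": 0}
    - {"wx": 0, "wy": 0, "wz": 0, "tx": -15.9, "ty": -18, "tz": 26, "jaw": 0}
    - {"wx": 0, "wy": 0, "wz": 0, "tx": -15.9, "ty": -18, "tz": 26, "jaw": 0}

```text
t: 15.52
tcp_pos: [0.5924, 0.0337, 0.1987]
tool_rot: [-1.407, 0.829, -0.829]
wrist_force: [-0.3, 0.3, -0.5]
width: 0.0142
```

```bash
python3 snap.py 13 wrist scene top; python3 - <<'E'
import cv2,numpy as np
t=cv2.imread("pics/top13.png");s=cv2.imread("pics/scene13.png");w=cv2.imread("pics/wrist13.png")
cv2.imwrite("pics/c13.png",cv2.resize(s[200:350,215:375],None,fx=4,fy=4,interpolation=cv2.INTER_CUBIC)[:600])
cv2.imwrite("pics/c14.png",cv2.resize(t[130:270,260:400],None,fx=4,fy=4,interpolation=cv2.INTER_CUBIC))
E
```

```text
15.68 [0.5925 0.034  0.1987] [-1.407  0.828 -0.829] [-0.08  0.4   0.02  1.19 -0.    0.98] [-0.6  0.2 -1. ] 0.0142
```

View pics/wrist13.png

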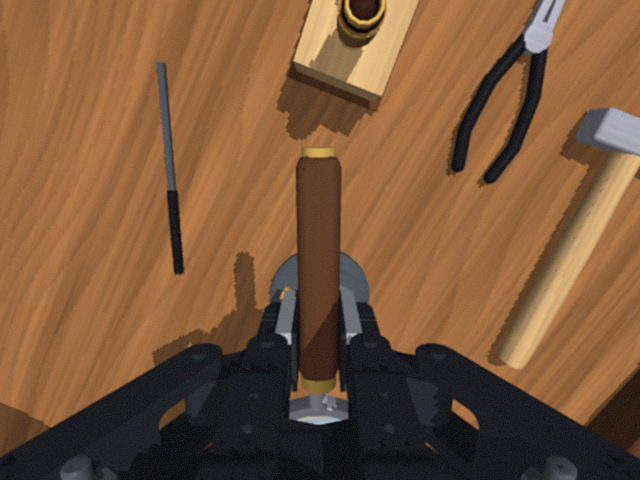

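View pics/c13.png

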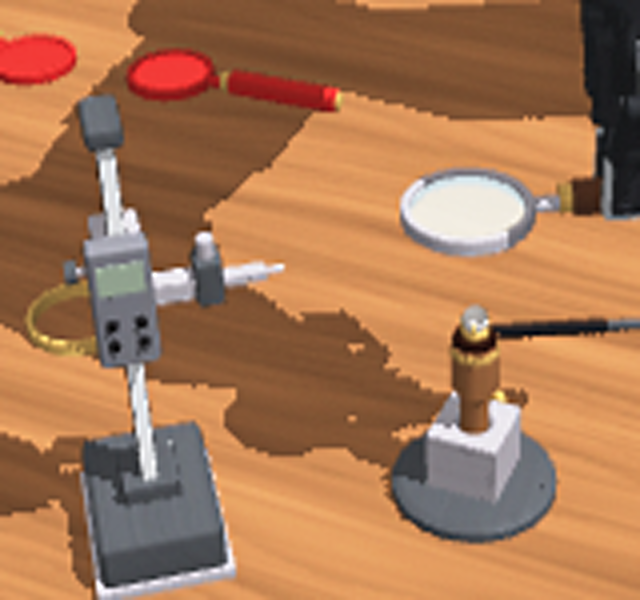

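View pics/c14.png

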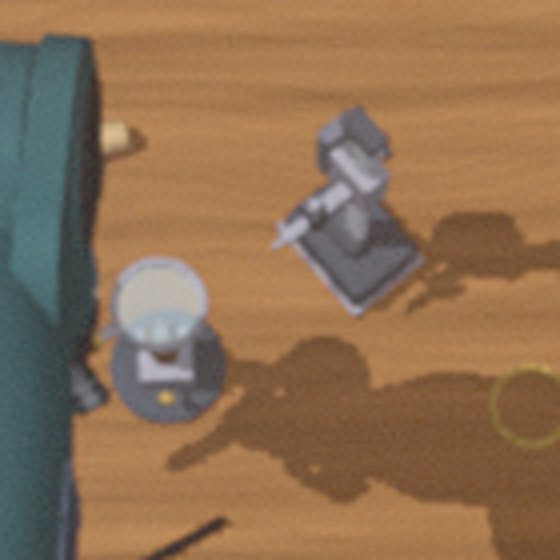

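```bash
python3 - <<'E'
import cv2,numpy as np
t=cv2.imread("pics/top13.png");s=cv2.imread("pics/scene13.png")
a=cv2.resize(s[240:290,265:325],None,fx=8,fy=8,interpolation=cv2.INTER_CUBIC)[:400,:400]
b=cv2.resize(t[175:225,315:365],None,fx=8,fy=8,interpolation=cv2.INTER_CUBIC)
cv2.imwrite("pics/c15.png",np.hstack([a,b]))
a=cv2.resize(s[235:285,310:370],None,fx=8,fy=8,interpolation=cv2.INTER_CUBIC)[:400,:400]
b=cv2.resize(t[180:230,275:325],None,fx=8,fy=8,interpolation=cv2.INTER_CUBIC)
cv2.imwrite("pics/c16.png",np.hstack([a,b]))
E
```

```text
(no output)
```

View pics/c15.png

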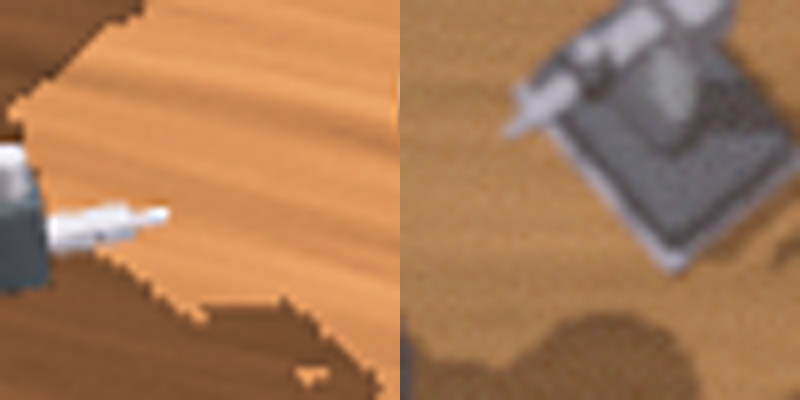

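View pics/c16.png

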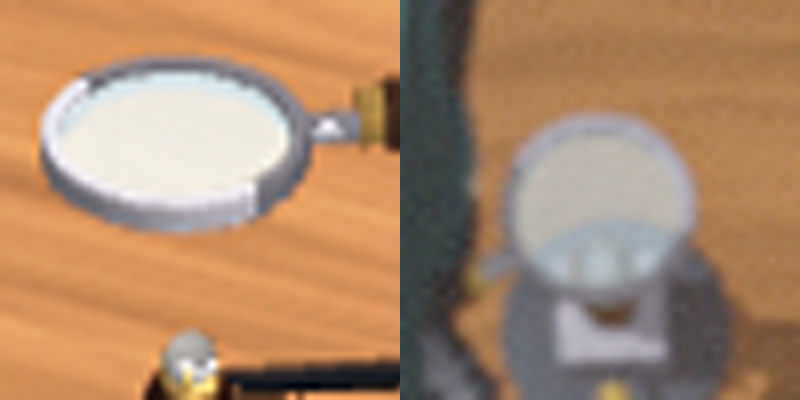

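```bash
python3 - <<'E'
from h import *
np.set_printoptions(precision=4,suppress=True)
S=pickle.load(open("pics/scene13.pkl","rb"));T=pickle.load(open("pics/top13.pkl","rb"))
c=lambda d,p,ox,oy:(d,*crop(p,8,ox,oy))
tip=tri(c(S,(168,214),265,240),c(T,(104,135),315,175))
lens=tri(c(S,(176,144),310,235),c(T,(201,206),275,180))
print("tip",tip,"\nlens",lens,"tcp",S["state"]["tcp_pos"], T["state"]["tcp_pos"])
ps=c(S,(190,357),310,235);print("pearl scene",onz(*ps,.116), "lens scene@.1842",onz(*c(S,(176,144),310,235),.1842),"top",onz(*c(T,(201,206),275,180),.1842))
# gauge beam direction / per-view tip heights
o,r=ray(*c(S,(168,214),265,240))
print("top0 pearl n/a")
E
```

```text
tip (array([ 0.6777, -0.1126,  0.1609]), [array([-0.4, -0. ]), array([-0.2,  0.1])]) 
lens (array([ 0.631 , -0.033 ,  0.1856]), [array([-0.9, -0. ]), array([-0.6,  0.2])]) tcp [0.5925 0.0339 0.1987] [0.5925 0.034  0.1987]
pearl scene [ 0.6261 -0.0292  0.116 ] lens scene@.1842 [ 0.6287 -0.0321  0.1842] top [ 0.632  -0.0345  0.1842]
top0 pearl n/a
```

```bash
python3 - <<'E'
from h import *
import cv2
np.set_printoptions(precision=4,suppress=True)
W=pickle.load(open("pics/wrist13.pkl","rb"));st=W["state"];R=Ro.from_rotvec(st["tool_rot"]).as_matrix()
rel=lambda X:R.T@(X-st["tcp_pos"])*1000
z=st["tcp_pos"][2]
print("end",[rel(onz(W,318.5,148.5,z-d)) for d in (.004,.011,.018)])
for n in ("top9","top10"):
    T=pickle.load(open(f"pics/{n}.pkl","rb"));print(proj(T,[.6287,-.0308,.116]))
    cv2.imwrite(f"pics/{n}c.png",cv2.resize(T["image"][180:260,260:340],None,fx=5,fy=5,interpolation=cv2.INTER_CUBIC))
a=cv2.imread("pics/top9c.png");b=cv2.imread("pics/top10c.png");cv2.imwrite("pics/c17.png",np.hstack([a,b]))
E
```

```text
end [array([-65.318 ,   3.9953,  -1.0495]), array([-65.0355,  10.9953,  -1.0413]), array([-64.753 ,  17.9954,  -1.033 ])]
[299.7526 212.6373]
[299.7526 212.6373]
```

View pics/c17.png

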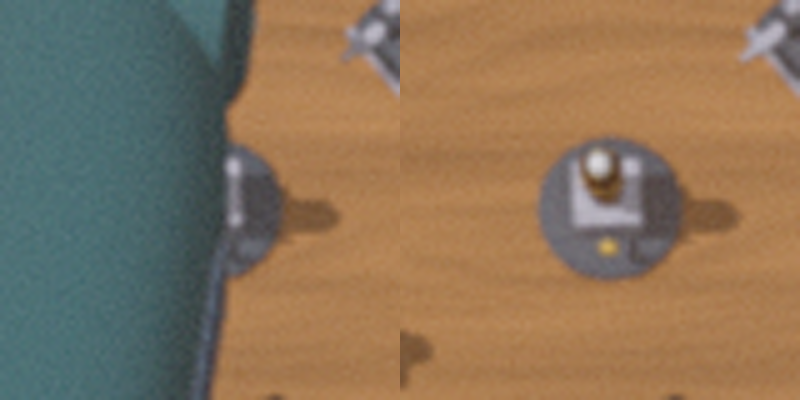

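servo_tool:
  moves:
    - {"wx": 0, "wy": 0, "wz": 0, "tx": -0.2, "ty": 0.8, "tz": -0.02, "jaw": 0}
    - {"wx": 0, "wy": 0, "wz": 0, "tx": -0.4, "ty": 1.6, "tz": -0.04, "jaw": 0}
    - {"wx": 0, "wy": 0, "wz": 0, "tx": -0.4, "ty": 2.2, "tz": -0.04, "jaw": 0}
    - {"wx": 0, "wy": 0, "wz": 0, "tx": -0.4, "ty": 2.45, "tz": -0.04, "jaw": 0}
    - {"wx": 0, "wy": 0, "wz": 0, "tx": -0.4, "ty": 2.45, "tz": -0.04, "jaw": 0}
    - {"wx": 0, "wy": 0, "wz": 0, "tx": -0.4, "ty": 2.45, "tz": -0.04, "jaw": 0}
    - {"wx": 0, "wy": 0, "wz": 0, "tx": -0.4, "ty": 2.45, "tz": -0.04, "jaw": 0}

```text
t: 16.55
tcp_pos: [0.5904, 0.0376, 0.1743]
tool_rot: [-1.407, 0.828, -0.828]
wrist_force: [0.0, 0.2, -0.8]
width: 0.0143
```

```bash
python3 snap.py 14 scene top; python3 - <<'E'
import cv2,numpy as np
t=cv2.imread("pics/top14.png");s=cv2.imread("pics/scene14.png")
a=cv2.resize(s[235:295,310:370],None,fx=10,fy=10,interpolation=cv2.INTER_CUBIC)
cv2.imwrite("pics/c18.png",a)
b=cv2.resize(t[180:240,275:335],None,fx=10,fy=10,interpolation=cv2.INTER_CUBIC)
cv2.imwrite("pics/c19.png",b)
cv2.imwrite("pics/c20.png",cv2.resize(s[215:315,230:380],None,fx=5,fy=5,interpolation=cv2.INTER_CUBIC))
E
```

```text
16.65 [0.5903 0.0376 0.1742] [-1.407  0.828 -0.828] [-0.07  0.41 -0.03  1.13 -0.    0.99] [ 0.   0.5 -0.2] 0.0143
```

View pics/c18.png

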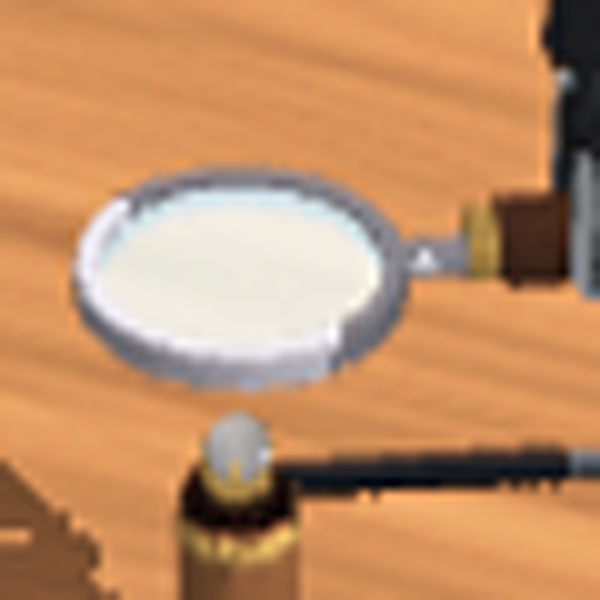

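View pics/c19.png

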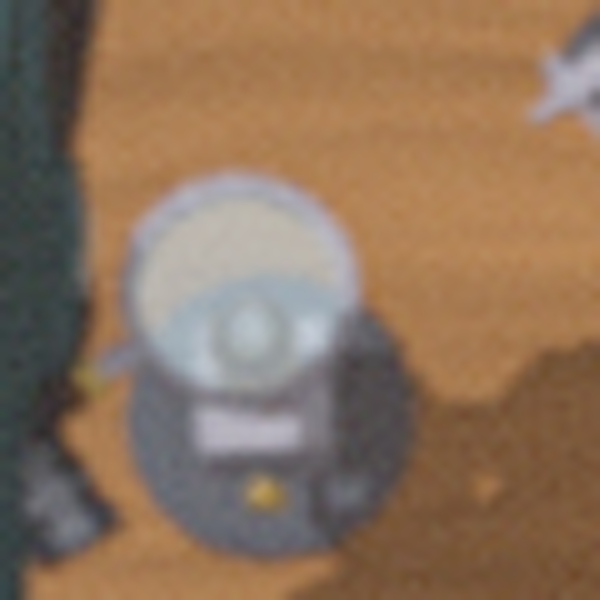

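View pics/c20.png

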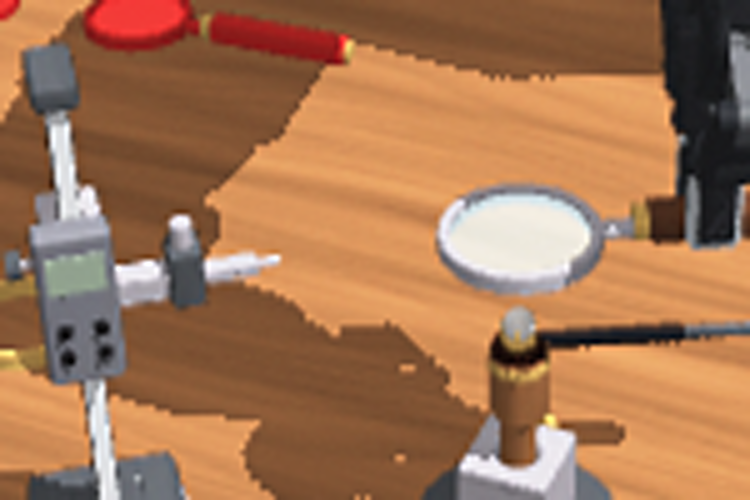

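```bash
cat > m.py <<'E'
from h import *
import cv2,sys
np.set_printoptions(precision=4,suppress=True)
k=sys.argv[1]; sc=eval(sys.argv[2]); tc=eval(sys.argv[3]); ps=eval(sys.argv[4])
S=pickle.load(open(f"pics/scene{k}.pkl","rb"));T=pickle.load(open(f"pics/top{k}.pkl","rb"))
z=S["state"]["tcp_pos"][2]-.0145
s=(S,*crop(sc,10,310,235));t=(T,*crop(tc,10,275,180));p=(S,*crop(ps,10,310,235))
X,res=tri(s,t);print("lens tri",X,res,"z kin",z)
print("scene rel",onz(*s,z)-onz(*p,.116)); print("top rel",onz(*t,z)-onz(T,299.6,212.2,.116))
print("pearl tri",tri(p,(T,299.6,212.2)))
# overlay: level circles at tri centre shifted to match scene ray
c0=onz(*s,z); im=cv2.resize(S["image"][235:295,310:370],None,fx=10,fy=10,interpolation=cv2.INTER_CUBIC)
c1=onz(*t,z); it=cv2.resize(T["image"][180:240,275:335],None,fx=10,fy=10,interpolation=cv2.INTER_CUBIC)
for d,c,I,o in((S,c0,im,(310,235)),(T,c1,it,(275,180))):
  for dz in(-.0045,.0045):
    q=np.array([(proj(d,c+[.034*np.cos(a),.034*np.sin(a),dz])-o+.5)*10-.5 for a in np.linspace(0,6.2832,73)])
    cv2.polylines(I,[q.round().astype(int)],True,(0,0,255),1)
cv2.imwrite(f"pics/ov{k}.png",np.hstack([im,it])[:,:1200]); cv2.imwrite(f"pics/ov{k}.png",cv2.resize(cv2.imread(f"pics/ov{k}.png"),(800,400),interpolation=cv2.INTER_AREA))
E
python3 m.py 14 "(242,277)" "(242,286)" "(238,447)"
```

```text
lens tri [ 0.6293 -0.0289  0.1618] [array([-0.9, -0. ]), array([-0.6,  0.2])] z kin 0.1597283519237437
scene rel [-0.0001  0.0007  0.0437]
top rel [ 0.0005 -0.0001  0.0437]
pearl tri (array([ 0.629 , -0.0293,  0.118 ]), [array([-0.6, -0. ]), array([-0.4,  0.2])])
```

View pics/ov14.png

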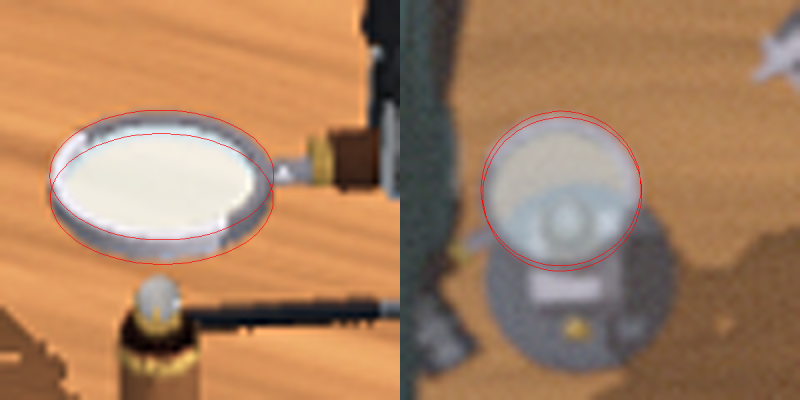

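```bash
python3 snap.py 15 wrist; python3 - <<'E'
import cv2,numpy as np
a=cv2.imread("pics/wrist12.png");b=cv2.imread("pics/wrist15.png")
for n,(y0,y1,x0,x1) in {"end":(142,170,296,344),"collar":(370,425,292,346)}.items():
    r=cv2.matchTemplate(cv2.resize(b[y0-8:y1+8,x0-8:x1+8],None,fx=8,fy=8,interpolation=cv2.INTER_CUBIC),cv2.resize(a[y0:y1,x0:x1],None,fx=8,fy=8,interpolation=cv2.INTER_CUBIC),cv2.TM_CCOEFF_NORMED)
    _,v,_,l=cv2.minMaxLoc(r);print(n,v,np.array(l)/8-8)
k=lambda i:cv2.resize(i[135:435,270:370],None,fx=2,fy=2)
cv2.imwrite("pics/c21.png",np.hstack([k(a),k(b)]))
E
```

```text
16.7 [0.5904 0.0376 0.1742] [-1.407  0.828 -0.828] [-0.07  0.41 -0.03  1.13  0.    0.99] [ 0.3  0.2 -1.1] 0.0146
end 0.9389814138412476 [0.5  0.25]
collar 0.9151517748832703 [-0.25  0.  ]
```

View pics/c21.png

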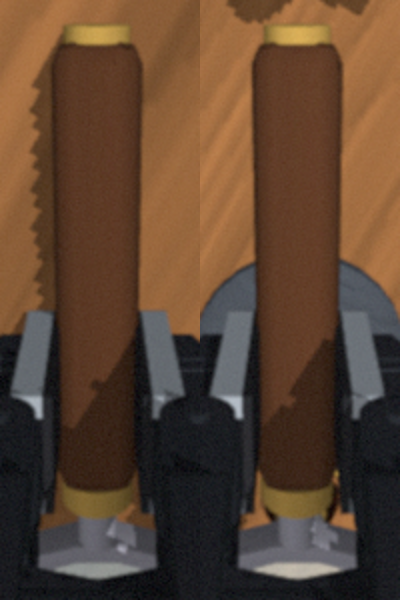

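```bash
python3 - <<'E'
from h import *
import glob,cv2
np.set_printoptions(precision=2,suppress=True)
for k in (5,6,7,9,10,11,12,13,15):
    W=pickle.load(open(f"pics/wrist{k}.pkl","rb"));c=W["R"]@[.678,-.1133,.16]+W["t"];print(k,proj(W,[.678,-.1133,.16]),c[2])
# scale/sensitivity at the tip
S=pickle.load(open("pics/scene14.pkl","rb"));T=pickle.load(open("pics/top14.pkl","rb"))
X=np.array([.678,-.1133,.16])
for d in(S,T): print(np.array([(proj(d,X+e)-proj(d,X)) for e in np.eye(3)*.001]))
cv2.imwrite("pics/c22.png",np.hstack([cv2.resize(S["image"][255:280,265:290],None,fx=16,fy=16,interpolation=cv2.INTER_NEAREST),cv2.resize(T["image"][180:205,322:347],None,fx=16,fy=16,interpolation=cv2.INTER_NEAREST)]))
E
```

```text
5 [374.39 392.55] 0.24254936543823885
6 [411.96 559.88] 0.14498892855501394
7 [441.07 673.53] 0.11480098709682021
9 [383.25 420.8 ] 0.2154793175271142
10 [1047.72  374.79] 0.13472538799314115
11 [10999.73  3572.74] 0.009284472045582741
12 [12960.75  4233.02] 0.007818049953342829
13 [325.83 550.09] 0.2247517079263716
15 [326.2  604.46] 0.2025037935970079
[[-0.23  0.27]
 [ 0.44  0.11]
 [-0.03 -0.4 ]]
[[-0.01 -0.34]
 [-0.35  0.01]
 [-0.   -0.1 ]]
```

View pics/c22.png

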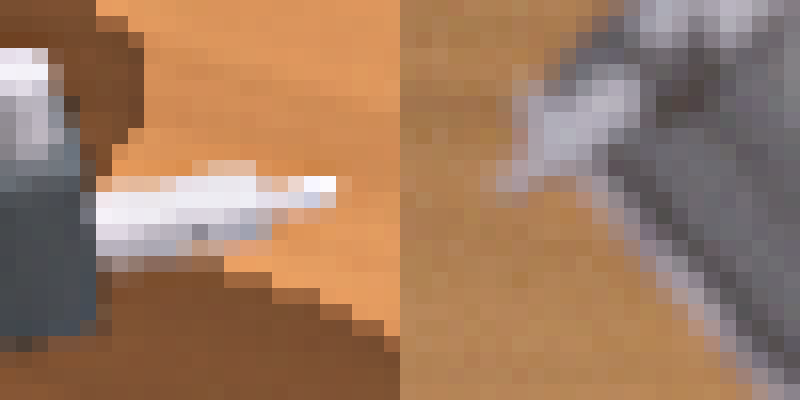

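```bash
python3 - <<'E'
from h import *
np.set_printoptions(precision=4,suppress=True)
S=pickle.load(open("pics/scene14.pkl","rb"));T=pickle.load(open("pics/top14.pkl","rb"))
print(tri((S,285.5,266.5),(T,327.8,191.2)))
for P in [((285.5,266.2),(327.8,191.2)),((285.5,266.5),(327.5,191.5))]: print(tri((S,*P[0]),(T,*P[1]))[0])
# rows only, z by scene given top xy, after calibrating row bias on lens (kin .1597) 
E
```

```text
(array([ 0.6783, -0.1129,  0.1608]), [array([-0.6, -0.1]), array([-0.4,  0.2])])
[ 0.6781 -0.1129  0.1614]
[ 0.6777 -0.1125  0.1604]
```

servo_tool:
  moves:
    - {"wx": 0, "wy": 0, "wz": 0, "tx": 0, "ty": 0.07, "tz": 0, "jaw": 0}
    - {"wx": 0, "wy": 0, "wz": 0, "tx": 0, "ty": 0.07, "tz": 0, "jaw": 0}
    - {"wx": 0, "wy": 0, "wz": 0, "tx": 0, "ty": 0.07, "tz": 0, "jaw": 0}
    - {"wx": 0, "wy": 0, "wz": 0, "tx": 0, "ty": 0.07, "tz": 0, "jaw": 0}
    - {"wx": 0, "wy": 0, "wz": 0, "tx": 0, "ty": 0.07, "tz": 0, "jaw": 0}
    - {"wx": 0, "wy": 0, "wz": 0, "tx": 0, "ty": 0.07, "tz": 0, "jaw": 0}

```text
t: 17.45
tcp_pos: [0.5903, 0.0376, 0.1734]
tool_rot: [-1.407, 0.828, -0.828]
wrist_force: [-0.0, -0.5, -0.3]
width: 0.0143
```

```bash
python3 snap.py 16 scene top; python3 m.py 16 "(242,279)" "(242,286)" "(238,447)"
```

```text
17.55 [0.5903 0.0376 0.1734] [-1.407  0.828 -0.828] [-0.07  0.41 -0.04  1.13 -0.    0.99] [ 0.2 -0.9 -1.2] 0.0144
lens tri [ 0.6294 -0.0289  0.1614] [array([-0.9, -0. ]), array([-0.6,  0.2])] z kin 0.1588880693330244
scene rel [-0.0006  0.0005  0.0429]
top rel [ 0.0007 -0.      0.0429]
pearl tri (array([ 0.629 , -0.0293,  0.118 ]), [array([-0.6, -0. ]), array([-0.4,  0.2])])
```

View pics/scene16.png

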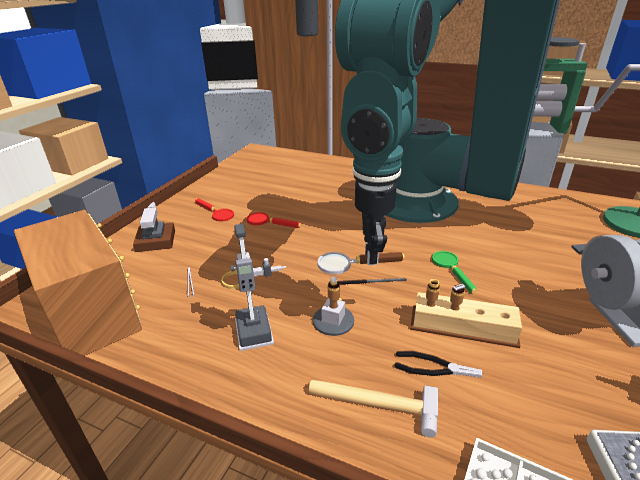

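View pics/ov16.png

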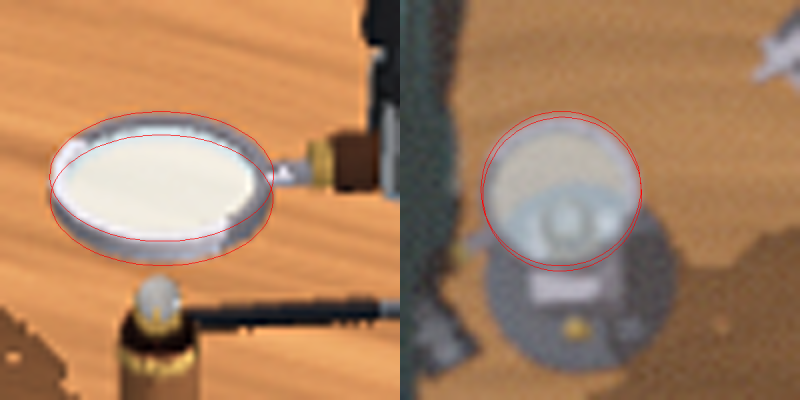

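The final scene picture shows the lens at (335,263), level over the pearl at (333,283). The gauge and the other sticks are unchanged, so I'm handing in.

```bash
python3 -c "
from rig import workorder
print(workorder.hand_in())"
```

```text
the job is handed in; nothing more can be done
None
```

The pearl stick is in the steel stand, and I handed the job in at about 17.6 s with the arm still holding the lens level over the pearl.

**Stick:** I lowered it until it touched bottom, with about 9 N of upward force. The tool stood within a millimetre of the height worked out for a foot end 10 mm above the bench. After release it stood upright.

**Lens centring:** The scene and top pictures, measured against the pearl, put the glass centre within about 1 mm of it. An earlier estimate from the wrist camera alone was about 4 mm off along the handle. I took the scene and top pictures over it and shifted the lens by 4 mm.

**Lens height:** The rim's middle is at 158.9 mm from the arm's own position. The scriber point measured 160.8 mm, but these cameras read 1.4 to 2 mm high on the lens and the pearl, so I took it as about 159 mm. I expect the match to be good to about 1.5 mm. The direct camera comparison puts the lens 0.6 mm higher than the scriber.

**Level, grip and contact:** The handle's position in the wrist picture had not changed since it lay flat on the bench, so the lens had not slipped or drooped. The circle overlay also fitted a level rim to about 1°. The wrist force was close to zero, and the lens touched only the gripper. The gauge and the other items looked unmoved in the last picture.

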